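Load a cast tile on the inspection slide and hold it at the detent

ROBOT

A 7-joint arm with a two-finger parallel gripper is mounted at the origin on the work surface. World frame = base frame: x ahead of the robot, y to its left, z up, the work surface at z = 0. Lengths are in m, angles in degrees, forces in N, time in s.
With the tool pointing down it reaches from about 0.425 to 0.875 m from the base axis. Payload 4.7 kg.
Tool frame: the origin (TCP) lies between the finger pads; the fingertips stand 14 mm ahead of it and the grasp point (between the pads) lies 5 mm behind it (env.tip_reach is the distance from the TCP to the fingertips, in m); z points along the fingers, y is the direction in which the jaws open and shut (so a half turn about z gives the same grasp; the last joint's range is limited). The gripper opens to 87 mm and grips with 3 to 60 N. Pads are 19 mm wide; open, the fingers measure 117 mm over their backs; the gripper's body (75 mm by 190 mm) begins 51 mm behind the grasp point.
Start: joints at [68.245, 18.392, -4.016, 83.108, 1.295, 78.541, -3.26], TCP at [0.249, -0.6, 0.198] pointing down, gripper open.
Joint ranges: [-163.93, 163.93], [-17.29, 119.83], [-79.2, 71.16], [3.27, 140.29], [-89.18, 269.18], [5.43, 117.66], [-154.24, 154.24]. Speed limits (degrees/s): [147.25, 147.25, 180, 180, 180, 180, 180].

INTERFACE

Orientations are given as [roll, pitch, yaw] about the fixed x, y, z axes, in that order (R = Rz(yaw) Ry(pitch) Rx(roll)).
In Python, from cell import env gives the robot as it stands. The module is installed in compiled form; this text tells all that it offers.
- The arm moves only by the shell command python3 -m pendant 'ROWS' [FORCE]. ROWS is JSON, a list of rows, each an object of numbers: "rx", "ry", "rz": the turn, a rotation vector about the tool's x, y, z in degrees; "tx", "ty", "tz": the shift along the tool's x, y, z in mm; "jaw": the finger opening in mm, from 0 to 87. In form: [{"rx": .., "ry": .., "rz": .., "tx": .., "ty": .., "tz": .., "jaw": ..}, ...]. A call has 1 to 20 rows; each row shifts and turns the commanded pose from where the row before left it, along the tool's axes as they then stand; what a row does not reach is not made up. A row lasts 1/12 s, in which the tool goes at most 41.7 mm and 7.16 degrees, less where a joint would pass 70% of its speed; a pose out of reach is approached as far as the arm can. A call with a gripper value outside its range is refused whole. The fingers move at their own pace and stop on an object; FORCE is the grip in N (left out, the last holds). Time passes only in rows, so rows that do not move let the fingers close. It gives the time, the measured TCP pose, the force and the opening at its end, in the units of the state.
- env.get_obs(): the state, without advancing time (a new reading comes with each control period).
- env.read_camera(name): name is "scene" or "side" or "wrist"; returns a dict with "img" (420x560x3 uint8, red, green, blue), "range_z" (420x560 float32, m along the optical axis (not along the pixel's ray), 0 where there is no reading), "vertical_fov" (degrees; the focal length in pixels is half the picture's height over the tangent of half this angle, whatever the lens; pixels are square), "cx", "cy" (the principal point, pixels), "distortion" ([k1, k2, p1, p2, k3] as OpenCV has them; the pictures are not rectified), "world_to_cam" (4x4, takes a point from world to camera coordinates). Camera axes: x right, y up, looking along -z (the intrinsics and any distortion apply to the point x, -y, -z); pixel columns grow to the right and rows downward; lengths in m; the calibration is good to about 2 mm. A picture is of the moment at which its call begins.
- env.sign_off(): hands the job in, once; it reports no verdict.
The state is a dict: "time_s": time; "qpos": joint angles; "joint_velocities": joint speeds; "effort": joint torques, N m; "tool_pos": TCP position; "tool_rot": TCP orientation; "force": force on the tool from outside, world axes, zero at the start; "wrist_torque": the same for the moment, N m; "grip_width": finger opening in m.
Only numpy, scipy, OpenCV 4.12 (cv2) and the standard library are available. Lean on these libraries where they do the work, as an engineer would, in place of code of your own. Each camera call takes 0.05 s, during which the arm holds its last target.

TASK

Lift the cast tile out of the open steel mould and set it down, without dropping it, flat into the blue-rimmed nest of the slide's carriage. Then take the carriage by its red handle and slide it along the rods until its ball clicks into the notch of the yellow detent bracket, and finish there: stay gripping the red handle, with the carriage still in the notch, and do not let go. Leave the other things on the bench where they are.

Things in the scene. Friction and masses are not known exactly. Their poses are not given: they have to be found in the camera images.
- mould: Dark steel open mould, fixed, 160 (x) x 130 (y) x 36 high. Origin at the centre of its underside. Cavity 88 (x) x 54 (y), 16 deep, at its centre, floor 20 above the bench, 2 clearance round the tile. Its top is flat all round the cavity.
- tile: Cast buff tile lying in the mould cavity, about 0.23 kg: slab 84 (x) x 50 (y) x 16 with a central upright rib on it, 64 long (x) x 24 thick (y), rising 28 above the slab (top 44 above the underside). Origin at the centre of the slab's underside; z up. In the mould only the rib stands above the mould's top: pinch it across its 24 mm. Symmetric under a half turn.
- slide_base: Fixed aluminium base of the inspection slide, 130 (x) x 460 (y) x 12, with two rods along its y. Origin at the centre of its underside. The carriage travels along this y axis.
- carriage: Grey carriage plate, 110 (x) x 150 (y) x 12, on the rods; origin at the centre of its underside, 30 above the bench; axes parallel to slide_base. It travels only along y: it starts near the +y end and the notch lies towards its -y. 270 mm travel between end stops. About 1 to 2 N to keep it sliding slowly; it stays where it is left.
- nest (a point): Centre of the nest's floor, on top of the carriage plate (42 above the bench, 36 from the carriage centre towards -y). Nest inside 90 (x) x 56 (y), blue rims 7 thick and 8 high; the tile lies in it with its long x along the carriage's x, either way round.
- handle_top (a point): Centre of the top face of the red upright handle block on the carriage, 86 above the bench. The block is 30 (x) x 20 (y), axes parallel to the carriage, and rises 44 from the carriage plate (42 above the bench), 52 from the carriage centre towards +y.
- ball (a point): Centre (when fully out) of the sprung steel ball, 10 diameter, in the carriage's +x edge, 6 from the carriage centre towards +y and 36 above the bench; in line with it a red line on the carriage. Moves with the carriage; does not show the ball going in.
- detent: Yellow bracket fixed beside the base at the carriage's +x edge, axes parallel to slide_base. Origin on the slide's centre line, 12 above the bench, level along y with the notch. Block 72 to 102 towards +x, 58 above the bench; before it two rounded steel humps (18 diameter, 17 apart along y), the notch between them. Brass sensor barrel (12 diameter, axis 74 above the bench) 42 towards -y, 58 to 110 towards +x.
- notch (a point): The notch: where ball lies when the ball has clicked in. The ball meets the first hump about 16 mm before the notch (push rises quickly to some 8 to 10 N, then falls), is over its top 8 mm before, and is then drawn in with up to 8 N; left free it centres itself to about 1 mm. A like hump lies beyond. The notch is the same for either direction.
- spare_tile: Bystander: a darker tile of the same shape, on the bench.
- mug: Bystander: blue mug, 80 diameter, 90 high.
- can: Bystander: aluminium can, 60 diameter, 150 high.
- jar: Bystander: amber jar with orange cap, 70 diameter, 90 high.
- tape: Bystander: roll of paper tape, 90 diameter, 24 high.
- brush: Bystander: brush lying down.
- driver: Bystander: screwdriver lying down.
There are look-alikes about, which are no part of the job. Leave any purple look-alike of the tile alone.

How it is judged (in metres and radians):
On the way, in this order (a step that is already met when the one before it is completed fails the run):
1. the tile is lifted clear of the mould by the fingers (z of tile in the frame of mould above 0.045 m and contact force between the fingers and tile above 1 N), for 0.2 s.
2. the tile lies flat in the nest and is let go (horizontal distance between tile and nest below 0.006 m and z of tile in the frame of nest between -0.003 and 0.003 m and angle between tile's own z axis and vertical below 0.07 rad and angle between the x axis of tile and the x axis of carriage, either way round below 0.15 rad and contact force between the fingers and tile below 0.2 N), for 0.3 s.
3. the fingers have brought the carriage's ball into the notch (y of ball in the frame of notch between -0.0025 and 0.0025 m and contact force between the fingers and carriage_c0 above 1 N), for 0.3 s.
At the end, for the whole second after the job is handed in: The tile lies flat in the nest (within 6 mm of its centre, 3 mm of its floor height, 4 degrees of level, untouched by the robot), the ball is within 2.5 mm of the notch's centre along the slide, the carriage is still, and the fingers hold the red handle with more than 3 N (horizontal distance between tile and nest below 0.006 m and z of tile in the frame of nest between -0.003 and 0.003 m and angle between tile's own z axis and vertical below 0.07 rad and angle between the x axis of tile and the x axis of carriage, either way round below 0.15 rad and y of ball in the frame of notch between -0.0025 and 0.0025 m and contact force between the fingers and carriage_c0 above 3 N and linear speed of carriage below 0.01 m/s and contact force between each of the arm, the fingers and tile below 0.5 N); the arm keeps its last pose, push and grip.
It fails at once if the tile is let go more than 15 mm above the nest's floor (dropped) near the slide (horizontal distance between tile and nest below 0.09 m and z of tile in the frame of nest above 0.015 m and contact force between the fingers and tile below 0.05 N).
It fails at once if another thing on the bench is moved more than 30 mm (distance of any of spare_tile, mug, can, jar, tape, brush, driver from where it was at the start of the episode above 0.03 m).
It also fails if it takes over 64 s, if anything falls off the work surface, if the arm or the gripper's body presses on something with over 40 N, if the wrist force passes 120 N, or if a joint passes its speed limit or range.

## Working session

There is one attempt and no reset: what is moved stays moved. The work goes in short steps, Python scripts to look and compute and a shell command to move; the robot and the scene stay as the last step left them, time stands still between calls to the robot, and variables do not carry over. Pictures are saved under pics/ and viewed, and the job is handed in when it is done.

```bash
mkdir -p pics; ls; python3 - <<'E'
from cell import env
import cv2,numpy as np
o=env.get_obs()
for k,v in o.items(): print(k,np.round(v,4))
for n in("scene","side","wrist"):
    c=env.read_camera(n); cv2.imwrite(f"pics/{n}0.png",c["img"][:,:,::-1])
    print(n,c["vertical_fov"],c["cx"],c["cy"],c["distortion"]);print(np.round(c["world_to_cam"],3))
E
```

```text
pics
time_s 0.0
qpos [68.2446 18.4389 -4.0169 83.1769  1.296  78.5412 -3.2589]
joint_velocities [-0.0546  0.0563 -0.1624  0.0295 -0.0135  0.1628 -0.0012]
effort [-1.00000e-04 -4.91284e+01 -4.04300e-01 -3.12524e+01 -6.41000e-02
  4.37000e-02  2.00000e-04]
tool_pos [ 0.2491 -0.5997  0.1971]
tool_rot [-1.798884e+02  6.500000e-03  2.256790e+01]
force [ 0.2394  0.2079 -0.0328]
wrist_torque [-0.0192  0.0121  0.0008]
grip_width 0.0871
scene 46.923427466614726 270.5409834398841 197.49694098074164 [-0.0376671  0.         0.         0.         0.       ]
[[ 0.871  0.491  0.018 -0.451]
 [-0.318  0.536  0.782  0.082]
 [ 0.375 -0.687  0.623 -1.826]
 [ 0.     0.     0.     1.   ]]
side 56.95329328226328 278.83033188994455 202.66682055754433 [-0.10502401  0.          0.          0.          0.        ]
[[-9.520e-01 -3.050e-01  1.000e-03  4.960e-01]
 [ 2.150e-01 -6.690e-01  7.110e-01 -1.320e-01]
 [-2.170e-01  6.770e-01  7.030e-01 -1.203e+00]
 [ 0.000e+00  0.000e+00  0.000e+00  1.000e+00]]
wrist 59.68020234185441 278.65650305025974 207.79094220327622 [-0.02550868  0.          0.          0.          0.        ]
[[ 0.384 -0.923 -0.002 -0.649]
 [ 0.883  0.368 -0.29   0.035]
 [ 0.268  0.109  0.957 -0.391]
 [ 0.     0.     0.     1.   ]]
```

View pics/scene0.png

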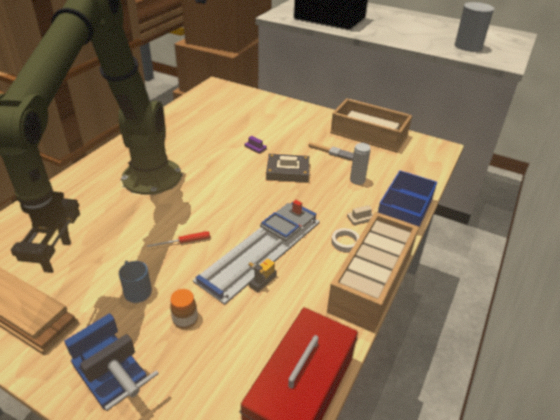

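View pics/side0.png

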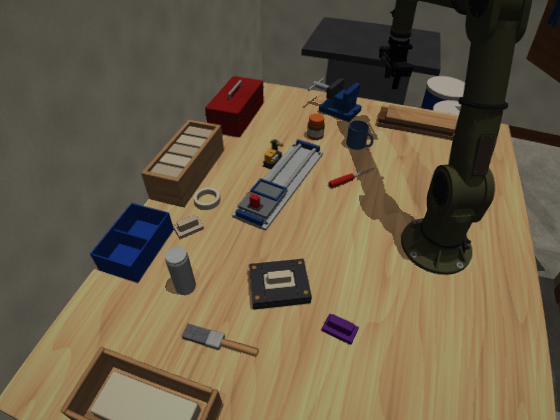

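View pics/wrist0.png

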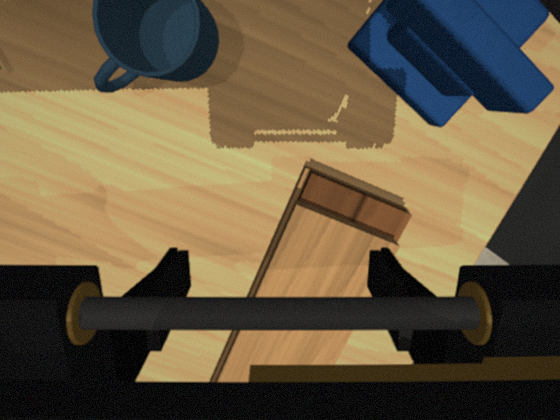

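The scene view shows the mould at about (288,167), the carriage at (290,218) with its red handle at (297,207), and the detent at (263,270). In the side view they are at (279,282), (262,200) and (272,155). The wrist view shows only the mug, vice and board.

```bash
cat > h.py <<'E'
from cell import env
import cv2,numpy as np
def cloud(n,c=None):
    c=c or env.read_camera(n); im=c["img"]; d=c["range_z"]; H,W=d.shape
    f=H/2/np.tan(np.radians(c["vertical_fov"]/2)); K=np.array([[f,0,c["cx"]],[0,f,c["cy"]],[0,0,1.]])
    u,v=np.meshgrid(np.arange(W),np.arange(H))
    p=cv2.undistortPointsIter(np.stack([u,v],-1).reshape(-1,1,2).astype(float),K,np.array(c["distortion"]),None,None,(3,50,1e-10)).reshape(H,W,2)
    P=np.stack([p[...,0]*d,-p[...,1]*d,-d],-1)
    T=np.linalg.inv(np.array(c["world_to_cam"])); X=P@T[:3,:3].T+T[:3,3]
    X[d<=0]=np.nan
    return X,im,c
def proj(X,c):
    H=420;f=H/2/np.tan(np.radians(c["vertical_fov"]/2)); K=np.array([[f,0,c["cx"]],[0,f,c["cy"]],[0,0,1.]])
    T=np.array(c["world_to_cam"]); Y=np.atleast_2d(X)@T[:3,:3].T+T[:3,3]
    Y=Y*[1,-1,-1]
    return cv2.projectPoints(Y.reshape(-1,1,3),np.zeros(3),np.zeros(3),K,np.array(c["distortion"]))[0].reshape(-1,2)
E
python3 - <<'E'
from h import *
for n,pts in (("scene",[(288,167),(297,207),(263,268),(283,227),(200,280),(210,290),(313,228),(268,168),(308,170),(256,145),(360,165),(182,310),(135,280)]),("side",[(279,282),(255,200),(272,155),(265,190),(300,146),(320,153),(250,275),(306,295),(340,328),(180,270),(316,125),(358,135)])):
    X,im,c=cloud(n)
    for u,v in pts: print(n,u,v,np.round(X[v,u],3),im[v,u])
E
```

```text
scene 288 167 [0.438 0.275 0.032] [206 188 154]
scene 297 207 [0.595 0.037 0.071] [114  64  43]
scene 263 268 [ 0.627 -0.24   0.055] [212 161  52]
scene 283 227 [ 0.586 -0.039  0.039] [150 146 135]
scene 200 280 [ 0.486 -0.355  0.035] [ 77  83 107]
scene 210 290 [ 0.525 -0.361  0.021] [84 80 80]
scene 313 228 [0.656 0.043 0.002] [159 135  97]
scene 268 168 [0.377 0.229 0.033] [124 105  85]
scene 308 170 [0.516 0.288 0.039] [124 104  82]
scene 256 145 [0.244 0.365 0.018] [91 67 73]
scene 360 165 [0.692 0.351 0.087] [106  98  88]
scene 182 310 [ 0.529 -0.489  0.073] [117  76  44]
scene 135 280 [ 0.363 -0.478  0.083] [79 86 92]
side 279 282 [0.422 0.306 0.039] [71 65 54]
side 255 200 [0.58  0.062 0.081] [60  7  6]
side 272 155 [ 0.614 -0.208  0.054] [120  88  28]
side 265 190 [ 0.58  -0.03   0.043] [86 89 88]
side 300 146 [ 0.542 -0.343  0.017] [60 62 61]
side 320 153 [ 0.455 -0.323  0.017] [72 72 72]
side 250 275 [0.508 0.305 0.034] [51 44 41]
side 306 295 [0.341 0.319 0.033] [45 44 45]
side 340 328 [0.233 0.386 0.031] [22  8 29]
side 180 270 [0.662 0.4   0.116] [53 53 52]
side 316 125 [ 0.501 -0.432  0.069] [45 24  8]
side 358 135 [ 0.327 -0.411  0.072] [14 25 33]
```

```bash
python3 -m pendant '[{"tx":29,"ty":-23,"tz":-9},{"tx":29,"ty":-23,"tz":-9},{"tx":29,"ty":-23,"tz":-9},{"tx":29,"ty":-23,"tz":-9},{"tx":29,"ty":-23,"tz":-9},{"tx":29,"ty":-23,"tz":-9},{"tx":29,"ty":-23,"tz":-9},{"tx":29,"ty":-23,"tz":-9},{"tx":29,"ty":-23,"tz":-9},{"tx":29,"ty":-23,"tz":-9},{"tx":29,"ty":-23,"tz":-9},{"tx":29,"ty":-23,"tz":-9},{"tx":29,"ty":-23,"tz":-9},{"tx":29,"ty":-23,"tz":-9},{"tx":0},{"tx":0},{"tx":0}]'
python3 - <<'E'
from h import *
X,im,c=cloud("wrist"); cv2.imwrite("pics/w1.png",im[:,:,::-1]); np.savez("w1.npz",X=X,im=im)
E
```

```text
invalid input at $[0]: expected keys rx, ry, rz, tx, ty, tz, jaw
```

View pics/w1.png

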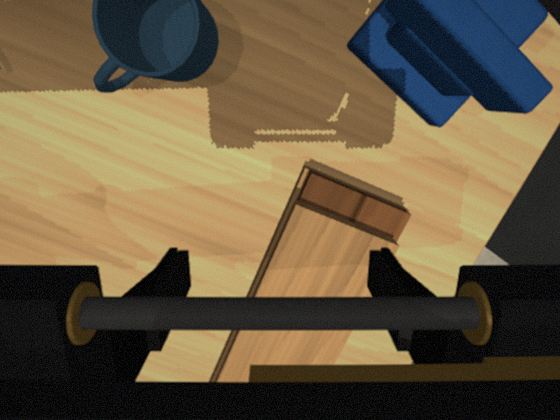

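The move was refused because every key is required, so the arm did not move. I'll retype it in full.

```bash
python3 -m pendant '[{"rx":0,"ry":0,"rz":0,"tx":29,"ty":-23,"tz":-9,"jaw":87},{"rx":0,"ry":0,"rz":0,"tx":29,"ty":-23,"tz":-9,"jaw":87},{"rx":0,"ry":0,"rz":0,"tx":29,"ty":-23,"tz":-9,"jaw":87},{"rx":0,"ry":0,"rz":0,"tx":29,"ty":-23,"tz":-9,"jaw":87},{"rx":0,"ry":0,"rz":0,"tx":29,"ty":-23,"tz":-9,"jaw":87},{"rx":0,"ry":0,"rz":0,"tx":29,"ty":-23,"tz":-9,"jaw":87},{"rx":0,"ry":0,"rz":0,"tx":29,"ty":-23,"tz":-9,"jaw":87},{"rx":0,"ry":0,"rz":0,"tx":29,"ty":-23,"tz":-9,"jaw":87},{"rx":0,"ry":0,"rz":0,"tx":29,"ty":-23,"tz":-9,"jaw":87},{"rx":0,"ry":0,"rz":0,"tx":29,"ty":-23,"tz":-9,"jaw":87},{"rx":0,"ry":0,"rz":0,"tx":29,"ty":-23,"tz":-9,"jaw":87},{"rx":0,"ry":0,"rz":0,"tx":29,"ty":-23,"tz":-9,"jaw":87},{"rx":0,"ry":0,"rz":0,"tx":29,"ty":-23,"tz":-9,"jaw":87},{"rx":0,"ry":0,"rz":0,"tx":29,"ty":-23,"tz":-9,"jaw":87},{"rx":0,"ry":0,"rz":0,"tx":0,"ty":0,"tz":0,"jaw":87},{"rx":0,"ry":0,"rz":0,"tx":0,"ty":0,"tz":0,"jaw":87},{"rx":0,"ry":0,"rz":0,"tx":0,"ty":0,"tz":0,"jaw":87},{"rx":0,"ry":0,"rz":0,"tx":0,"ty":0,"tz":0,"jaw":87}]'
python3 - <<'E'
from h import *
X,im,c=cloud("wrist"); cv2.imwrite("pics/w2.png",im[:,:,::-1]); np.savez("w2.npz",X=X,im=im)
E
```

```text
time_s: 1.8
tool_pos: [0.5, -0.1488, 0.3238]
tool_rot: [180.0, 0.1, 22.4]
force: [0.9, -0.2, -0.8]
grip_width: 0.0873
```

View pics/w2.png

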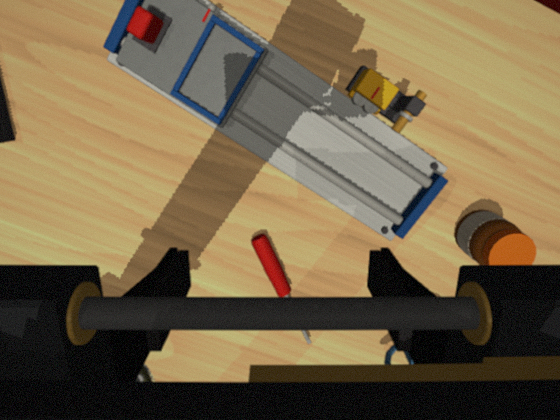

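The wrist view now shows nearly the whole slide: nest at (220,68), handle at (147,25), red line at (208,12), detent at (375,90) and its red mark at (375,93).

```bash
python3 - <<'E'
from h import *
d=np.load("w2.npz");X=d["X"];im=d["im"]
for u,v in [(147,22),(205,60),(235,75),(208,12),(375,93),(372,80),(120,58),(385,232),(438,165),(330,180),(220,115),(262,50),(180,90)]: print(u,v,np.round(X[v,u],4),im[v,u])
Z=X[...,2]
def sel(m,name):
    P=X[m]; 
    r=cv2.minAreaRect((P[:,:2]*1000).astype(np.float32)); print(name,len(P),r,np.round(np.median(P,0),4))
hsv=cv2.cvtColor(im,cv2.COLOR_RGB2HSV)
H,S,V=[hsv[...,i].astype(int) for i in range(3)]
blue=(H>100)&(H<125)&(S>100)
u,v=np.meshgrid(np.arange(560),np.arange(420))
sel(blue&(Z>.04)&(v<140)&(u>165)&(u<275),"nest rim")
red=((H<6)|(H>174))&(S>150)
sel(red&(Z>.078)&(Z<.1)&(v<100),"handle")
sel(red&(Z>.03)&(Z<.055)&(v<100)&(u>200),"line")
yel=(H>18)&(H<30)&(S>150)&(Z>.048)&(Z<.068)&(v<130)
sel(yel,"yel")
sel((Z>.068)&(Z<.09)&(u>300)&(v<150),"barrel")
sel(red&(v<130)&(u>330)&(u<420),"redmark")
lab=cv2.resize(im[0:260,90:460],None,fx=2.1,fy=2.1,interpolation=cv2.INTER_CUBIC); cv2.imwrite("pics/w2z.png",lab[:,:,::-1])
E
```

```text
147 22 [0.5917 0.0404 0.0852] [154  29  18]
205 60 [ 0.5797 -0.0203  0.0425] [115 114 106]
235 75 [ 0.5773 -0.0596  0.0433] [69 68 69]
208 12 [ 0.6303 -0.006   0.0415] [172  45  38]
375 93 [ 0.6218 -0.2215  0.057 ] [113  29  20]
372 80 [ 0.6335 -0.2116  0.057 ] [133  97  25]
120 58 [0.5434 0.0749 0.0425] [113 115 106]
385 232 [ 0.4598 -0.3312  0.0144] [63 60 59]
438 165 [ 0.5751 -0.3554  0.011 ] [138 135 126]
330 180 [ 0.501  -0.2228  0.0267] [123 121 110]
220 115 [ 0.527  -0.0597  0.05  ] [ 31  67 113]
262 50 [ 0.6151 -0.0798  0.05  ] [ 32  65 103]
180 90 [ 0.5356 -0.0031  0.0412] [96 97 88]
nest rim 1594 ((573.1476440429688, -37.21603775024414), (70.98158264160156, 104.0811767578125), 79.51644134521484) [ 0.5773 -0.0348  0.0494]
handle 554 ((588.4974365234375, 48.61328125), (19.795337677001953, 29.576431274414062), 80.94681549072266) [0.5881 0.0471 0.0849]
line 35 ((717.7691040039062, -190.0687255859375), (12.481887817382812, 423.5539245605469), 26.213420867919922) [ 0.6265 -0.0049  0.0418]
yel 940 ((626.8230590820312, -221.77664184570312), (43.88766860961914, 30.203353881835938), 79.82627868652344) [ 0.6274 -0.2205  0.0572]
barrel 657 ((616.3474731445312, -262.1337890625), (18.44293785095215, 52.08568572998047), 81.10749816894531) [ 0.6187 -0.2609  0.0796]
redmark 13 ((622.0875854492188, -221.0240020751953), (1.374692440032959, 11.99693775177002), 78.34850311279297) [ 0.6218 -0.221   0.0576]
```

View pics/w2z.png

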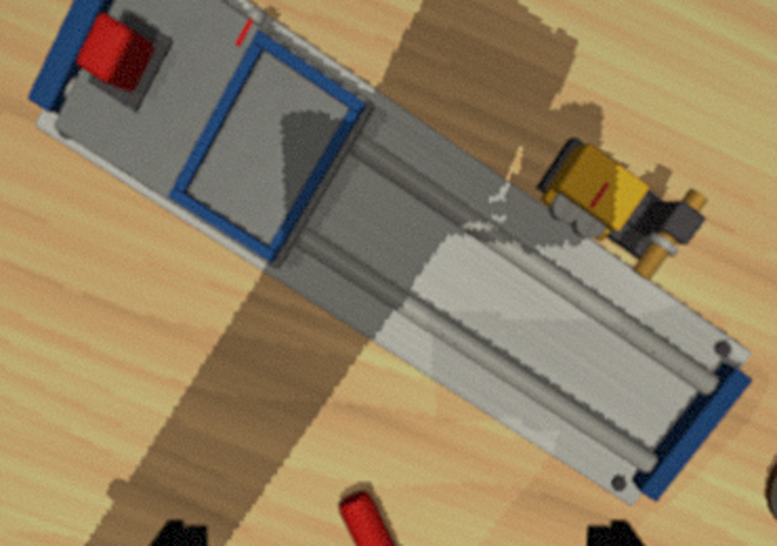

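The slide yaw is about -10.1°, the handle is at (0.5885, 0.0486), and the notch is about 213 mm of travel away. Next I turn to the slide's yaw and go look at the mould.

```bash
python3 -m pendant '[{"rx":0,"ry":0,"rz":6.5,"tx":0,"ty":0,"tz":0,"jaw":87},{"rx":0,"ry":0,"rz":6.5,"tx":0,"ty":0,"tz":0,"jaw":87},{"rx":0,"ry":0,"rz":6.5,"tx":0,"ty":0,"tz":0,"jaw":87},{"rx":0,"ry":0,"rz":6.5,"tx":0,"ty":0,"tz":0,"jaw":87},{"rx":0,"ry":0,"rz":6.5,"tx":0,"ty":0,"tz":0,"jaw":87},{"rx":0,"ry":0,"rz":0,"tx":-14.5,"ty":-34.2,"tz":0,"jaw":87},{"rx":0,"ry":0,"rz":0,"tx":-14.5,"ty":-34.2,"tz":0,"jaw":87},{"rx":0,"ry":0,"rz":0,"tx":-14.5,"ty":-34.2,"tz":0,"jaw":87},{"rx":0,"ry":0,"rz":0,"tx":-14.5,"ty":-34.2,"tz":0,"jaw":87},{"rx":0,"ry":0,"rz":0,"tx":-14.5,"ty":-34.2,"tz":0,"jaw":87},{"rx":0,"ry":0,"rz":0,"tx":-14.5,"ty":-34.2,"tz":0,"jaw":87},{"rx":0,"ry":0,"rz":0,"tx":-14.5,"ty":-34.2,"tz":0,"jaw":87},{"rx":0,"ry":0,"rz":0,"tx":-14.5,"ty":-34.2,"tz":0,"jaw":87},{"rx":0,"ry":0,"rz":0,"tx":-14.5,"ty":-34.2,"tz":0,"jaw":87},{"rx":0,"ry":0,"rz":0,"tx":-14.5,"ty":-34.2,"tz":0,"jaw":87},{"rx":0,"ry":0,"rz":0,"tx":-14.5,"ty":-34.2,"tz":0,"jaw":87},{"rx":0,"ry":0,"rz":0,"tx":-14.5,"ty":-34.2,"tz":0,"jaw":87},{"rx":0,"ry":0,"rz":0,"tx":0,"ty":0,"tz":0,"jaw":87},{"rx":0,"ry":0,"rz":0,"tx":0,"ty":0,"tz":0,"jaw":87},{"rx":0,"ry":0,"rz":0,"tx":0,"ty":0,"tz":0,"jaw":87}]'
python3 - <<'E'
from h import *
print(env.get_obs()["qpos"])
X,im,c=cloud("wrist"); cv2.imwrite("pics/w3.png",im[:,:,::-1]); np.savez("w3.npz",X=X,im=im)
E
```

```text
time_s: 3.52
tool_pos: [0.4009, 0.2856, 0.3238]
tool_rot: [179.9, 0.0, -10.1]
force: [0.7, 0.4, -0.1]
grip_width: 0.0869
[  19.69444016   -1.67867962  -56.15706992   90.99337634   -1.36141607
   89.99603668 -136.50405694]
```

View pics/w3.png

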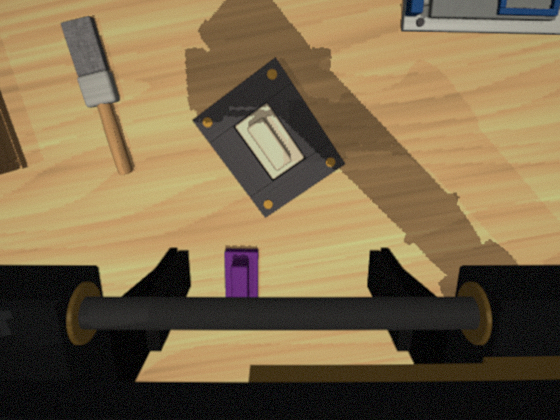

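The wrist view shows the mould at (268,138) with the tile's rib from about (255,118) to (288,163), and the purple look-alike at (241,272).

```bash
python3 - <<'E'
from h import *
d=np.load("w3.npz");X=d["X"];im=d["im"];Z=X[...,2]
u,v=np.meshgrid(np.arange(560),np.arange(420))
roi=(u>185)&(u<350)&(v>50)&(v<225)
hsv=cv2.cvtColor(im,cv2.COLOR_RGB2HSV);H,S,V=[hsv[...,i].astype(int) for i in range(3)]
def sel(m,name):
    P=X[m]; r=cv2.minAreaRect((P[:,:2]*1000).astype(np.float32)); print(name,len(P),r,np.round(np.mean(P,0),4),np.round(np.median(P,0),4))
sel(roi&(Z>.030)&(Z<.042)&(V<90),"mould top")
sel(roi&(Z>.055)&(Z<.07),"rib top")
m=roi&(V>115)&(S<110)&(Z>.03); sel(m,"tile light")
print(np.percentile(Z[roi&(Z>.045)],[1,5,50,95,99]))
lab=cv2.resize(im[50:225,185:350],None,fx=3.4,fy=3.4,interpolation=cv2.INTER_CUBIC); cv2.imwrite("pics/w3z.png",lab[:,:,::-1])
E
```

```text
mould top 9248 ((427.7679138183594, 292.533935546875), (159.48231506347656, 128.8426513671875), 24.99308967590332) [0.4322 0.2923 0.0353] [0.4347 0.2908 0.0353]
rib top 1045 ((427.6393737792969, 293.14825439453125), (64.13994598388672, 24.204395294189453), 24.76058578491211) [0.4285 0.2931 0.0629] [0.4288 0.2931 0.0631]
tile light 2451 ((423.82598876953125, 300.47332763671875), (159.4467010498047, 114.10729217529297), 25.2160587310791) [0.4279 0.2943 0.0465] [0.4291 0.2933 0.0361]
[0.04815129 0.06013186 0.06304594 0.06450601 0.06530058]
```

View pics/w3z.png

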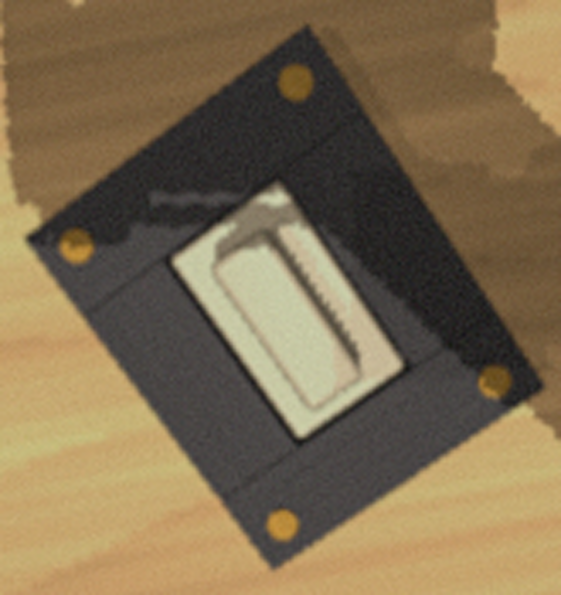

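```bash
python3 -m pendant '[{"rx":0,"ry":0,"rz":-7,"tx":0,"ty":0,"tz":0,"jaw":70},{"rx":0,"ry":0,"rz":-7,"tx":0,"ty":0,"tz":0,"jaw":70},{"rx":0,"ry":0,"rz":-7,"tx":0,"ty":0,"tz":0,"jaw":70},{"rx":0,"ry":0,"rz":-7,"tx":0,"ty":0,"tz":0,"jaw":70},{"rx":0,"ry":0,"rz":-7,"tx":0,"ty":0,"tz":0,"jaw":70},{"rx":0,"ry":0,"rz":0,"tx":5.5,"ty":1,"tz":35,"jaw":70},{"rx":0,"ry":0,"rz":0,"tx":5.5,"ty":1,"tz":35,"jaw":70},{"rx":0,"ry":0,"rz":0,"tx":5.5,"ty":1,"tz":35,"jaw":70},{"rx":0,"ry":0,"rz":0,"tx":5.5,"ty":1,"tz":35,"jaw":70},{"rx":0,"ry":0,"rz":0,"tx":5.5,"ty":1,"tz":35,"jaw":70},{"rx":0,"ry":0,"rz":0,"tx":0,"ty":0,"tz":20,"jaw":70},{"rx":0,"ry":0,"rz":0,"tx":0,"ty":0,"tz":0,"jaw":70},{"rx":0,"ry":0,"rz":0,"tx":0,"ty":0,"tz":0,"jaw":70},{"rx":0,"ry":0,"rz":0,"tx":0,"ty":0,"tz":0,"jaw":70}]'
python3 - <<'E'
from h import *
print(env.get_obs()["qpos"])
X,im,c=cloud("wrist"); cv2.imwrite("pics/w4.png",im[:,:,::-1]); np.savez("w4.npz",X=X,im=im)
E
```

```text
time_s: 4.73
tool_pos: [0.4286, 0.2939, 0.1307]
tool_rot: [180.0, -0.1, 25.0]
force: [0.1, 0.3, -0.5]
grip_width: 0.0702
[  14.31756691   10.89008713  -56.29702443  105.14144528    9.74562348
   68.94042831 -110.05554569]
```

View pics/w4.png

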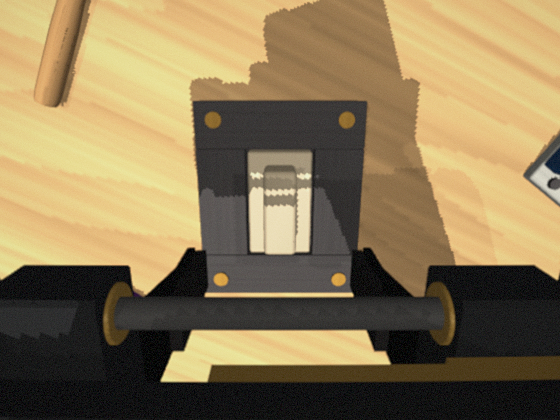

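The mould is square-on and centred at column 280, midway between the fingers. I'll descend to TCP z = 0.053 and pinch.

```bash
python3 -m pendant '[{"rx":0,"ry":0,"rz":0,"tx":0,"ty":0,"tz":25,"jaw":70},{"rx":0,"ry":0,"rz":0,"tx":0,"ty":0,"tz":25,"jaw":60},{"rx":0,"ry":0,"rz":0,"tx":0,"ty":0,"tz":15,"jaw":50},{"rx":0,"ry":0,"rz":0,"tx":0,"ty":0,"tz":8,"jaw":50},{"rx":0,"ry":0,"rz":0,"tx":0,"ty":0,"tz":5,"jaw":50},{"rx":0,"ry":0,"rz":0,"tx":0,"ty":0,"tz":0,"jaw":50},{"rx":0,"ry":0,"rz":0,"tx":0,"ty":0,"tz":0,"jaw":35},{"rx":0,"ry":0,"rz":0,"tx":0,"ty":0,"tz":0,"jaw":15},{"rx":0,"ry":0,"rz":0,"tx":0,"ty":0,"tz":0,"jaw":15},{"rx":0,"ry":0,"rz":0,"tx":0,"ty":0,"tz":0,"jaw":15},{"rx":0,"ry":0,"rz":0,"tx":0,"ty":0,"tz":0,"jaw":15},{"rx":0,"ry":0,"rz":0,"tx":0,"ty":0,"tz":0,"jaw":15}]' 30
```

```text
time_s: 5.78
tool_pos: [0.4273, 0.2943, 0.0514]
tool_rot: [180.0, -0.0, 25.1]
force: [0.4, 0.0, 0.4]
grip_width: 0.019
```

```bash
python3 - <<'E'
from h import *
print(env.get_obs()["grip_width"])
X,im,c=cloud("wrist"); cv2.imwrite("pics/w5.png",im[:,:,::-1])
X,im,c=cloud("side"); cv2.imwrite("pics/s5.png",cv2.resize(im[180:340,180:390],None,fx=3.5,fy=3.5)[:,:,::-1])
E
```

```text
0.019049894340948652
```

View pics/w5.png

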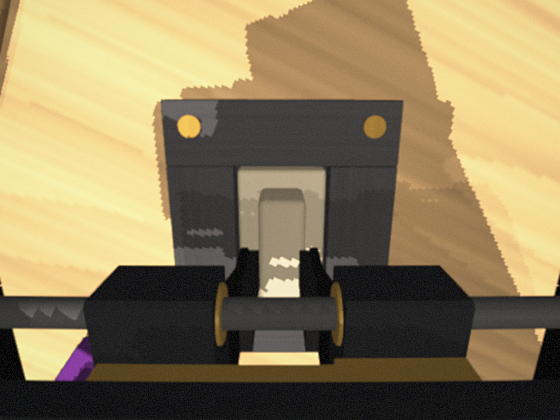

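View pics/s5.png

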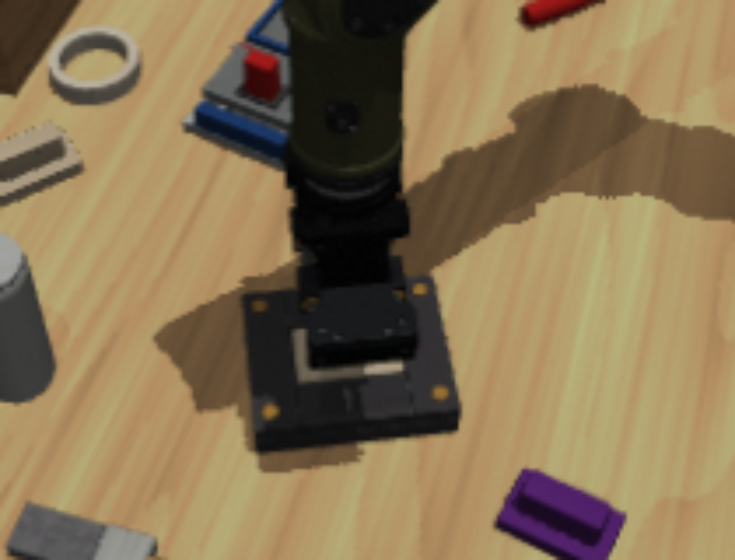

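The side view shows the fingers closed on the rib. The width reads 19 mm, below the rib's 24 mm, so I'll lift a little and check.

```bash
python3 -m pendant '[{"rx":0,"ry":0,"rz":0,"tx":0,"ty":0,"tz":0,"jaw":10},{"rx":0,"ry":0,"rz":0,"tx":0,"ty":0,"tz":0,"jaw":10},{"rx":0,"ry":0,"rz":0,"tx":0,"ty":0,"tz":-6,"jaw":10},{"rx":0,"ry":0,"rz":0,"tx":0,"ty":0,"tz":-6,"jaw":10},{"rx":0,"ry":0,"rz":0,"tx":0,"ty":0,"tz":-8,"jaw":10},{"rx":0,"ry":0,"rz":0,"tx":0,"ty":0,"tz":0,"jaw":10},{"rx":0,"ry":0,"rz":0,"tx":0,"ty":0,"tz":0,"jaw":10}]' 30
python3 - <<'E'
from h import *
X,im,c=cloud("wrist"); cv2.imwrite("pics/w6.png",im[:,:,::-1])
E
```

```text
time_s: 6.47
tool_pos: [0.4279, 0.2946, 0.0721]
tool_rot: [180.0, -0.1, 25.1]
force: [-0.3, 0.6, -0.8]
grip_width: 0.0104
```

View pics/w6.png

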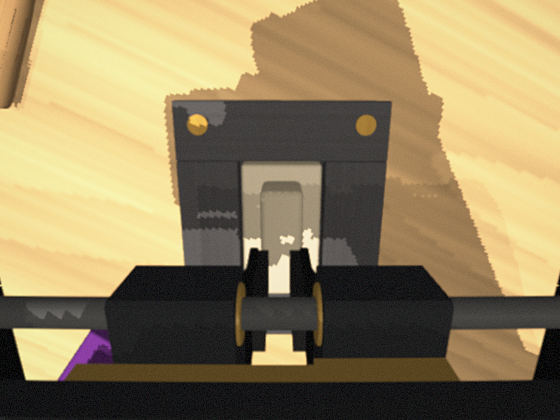

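The jaws shut to 10 mm without holding the rib, so the grasp missed. I'll check where the fingertips really are against the rib.

```bash
python3 - <<'E'
from h import *
print(env.tip_reach, env.get_obs()["tool_pos"], env.get_obs()["grip_width"])
X,im,c=cloud("wrist"); np.savez("w7.npz",X=X,im=im)
for u,v in [(255,252),(300,252),(305,260),(255,262),(258,280),(280,210),(280,190),(280,255),(250,180),(210,140)]: print(u,v,np.round(X[v,u],4),im[v,u])
print(proj(np.array([[.4277,.2928,.064],[.4279,.2946,.058],[.4279,.2946,.0721]]),c))
p=np.array([.4277,.2928]);ax=np.array([.907,.421])
print(proj(np.array([[*(p+.032*ax),.064],[*(p-.032*ax),.064]]),c))
cv2.imwrite("pics/w7.png",cv2.resize(im[150:380,180:380],None,fx=2.6,fy=2.6)[:,:,::-1])
X,im,c=cloud("scene"); cv2.imwrite("pics/s7.png",cv2.resize(im[110:210,220:350],None,fx=6,fy=6)[:,:,::-1])
E
```

```text
0.014 [0.42752353 0.29426603 0.07161182] 0.010046949329600372
255 252 [0.4334 0.3093 0.1019] [ 9 10 19]
300 252 [0.4414 0.29   0.0997] [0 0 0]
305 260 [0.4428 0.2889 0.1103] [18 14 19]
255 262 [0.4339 0.3088 0.1131] [10 16 13]
258 280 [0.4325 0.3061 0.1248] [20 20 15]
280 210 [0.446  0.3024 0.0637] [154 141 114]
280 190 [0.4555 0.3068 0.0597] [128 116  96]
280 255 [0.4212 0.2907 0.0629] [152 137 113]
250 180 [0.448  0.3237 0.0359] [184 167 137]
210 140 [0.4603 0.3554 0.0357] [63 59 57]
[[281.5646432  244.82401093]
 [278.84826396 239.36847253]
 [278.8584619  248.9268286 ]]
[[281.88520097 190.28213199]
 [281.26882307 294.62862662]]
```

View pics/w7.png

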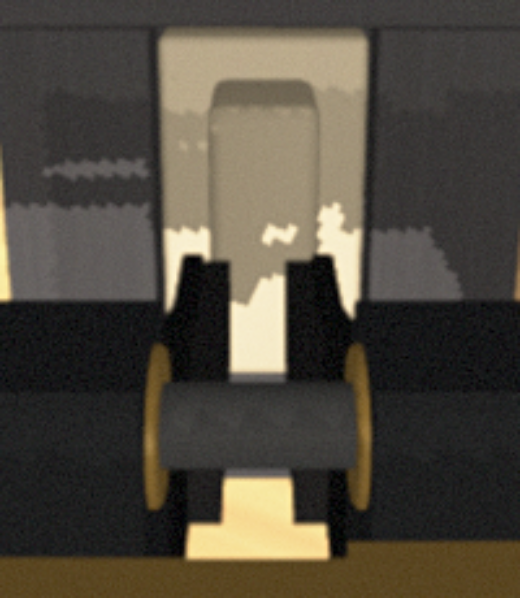

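View pics/s7.png

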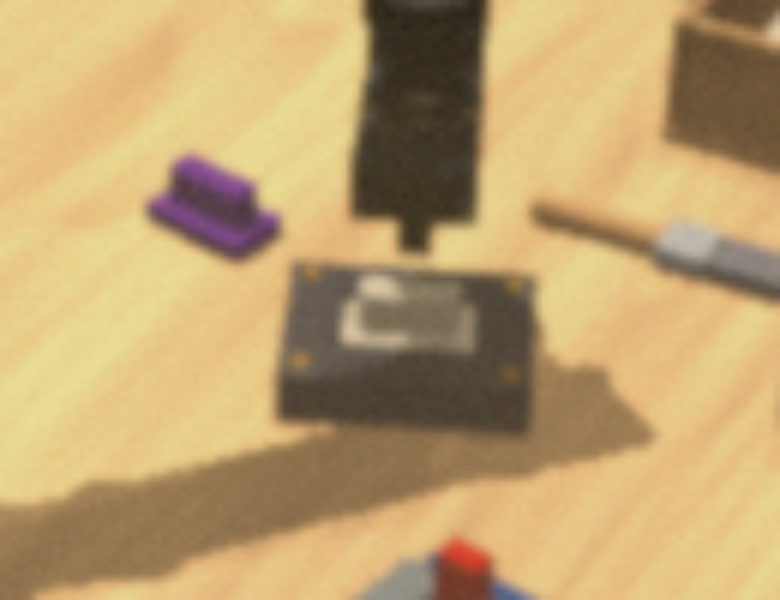

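The cloud puts the tips at z ≈ 0.100, while the tool reading implies 0.058. I'll cross-check with the other cameras.

```bash
python3 - <<'E'
from h import *
o=env.get_obs();tp=o["tool_pos"];print(tp)
for n in("scene","side"):
    X,im,c=cloud(n)
    m=(np.hypot(X[...,0]-.4275,X[...,1]-.2943)<.05)&(X[...,2]>.075)&(X[...,2]<.2)
    vv,uu=np.where(m); 
    z=X[...,2][m]; i=np.argsort(z)[:12]
    print(n,m.sum(),[(uu[k],vv[k],np.round(X[vv[k],uu[k]],3).tolist()) for k in i])
    pr=[]
    for zz in (.058,.072,.1): pr.append(proj(np.array([tp[0],tp[1],zz]),c)[0].round(1).tolist())
    print(pr)
d=np.load("w7.npz");X=d["X"];im=d["im"]
for v in range(244,300,4): print(v,[np.round(X[v,u],3).tolist() for u in (258,303)], im[v,258],im[v,303])
E
```

```text
[0.42712432 0.29404735 0.07108935]
scene 142 [(np.int64(290), np.int64(152), [0.436, 0.29, 0.091]), (np.int64(291), np.int64(152), [0.442, 0.287, 0.094]), (np.int64(286), np.int64(151), [0.424, 0.28, 0.096]), (np.int64(287), np.int64(151), [0.428, 0.28, 0.098]), (np.int64(288), np.int64(151), [0.432, 0.281, 0.099]), (np.int64(289), np.int64(151), [0.436, 0.281, 0.1]), (np.int64(289), np.int64(152), [0.44, 0.275, 0.1]), (np.int64(291), np.int64(151), [0.443, 0.284, 0.101]), (np.int64(290), np.int64(151), [0.44, 0.282, 0.101]), (np.int64(291), np.int64(150), [0.441, 0.288, 0.102]), (np.int64(286), np.int64(150), [0.425, 0.278, 0.103]), (np.int64(290), np.int64(150), [0.438, 0.285, 0.103])]
[[288.0, 158.0], [288.1, 154.9], [288.4, 148.7]]
side 137 [(np.int64(265), np.int64(248), [0.461, 0.3, 0.167]), (np.int64(264), np.int64(248), [0.463, 0.302, 0.169]), (np.int64(292), np.int64(245), [0.398, 0.272, 0.17]), (np.int64(263), np.int64(247), [0.466, 0.301, 0.171]), (np.int64(292), np.int64(244), [0.398, 0.271, 0.173]), (np.int64(264), np.int64(247), [0.463, 0.302, 0.173]), (np.int64(291), n
[... 667 characters left out ...]
433, 0.307, 0.108], [0.443, 0.29, 0.112]] [28 31 26] [ 8 15  9]
264 [[0.433, 0.307, 0.111], [0.442, 0.29, 0.114]] [6 6 0] [3 1 2]
268 [[0.433, 0.307, 0.116], [0.442, 0.29, 0.118]] [25 19 22] [3 5 8]
272 [[0.433, 0.307, 0.119], [0.441, 0.29, 0.119]] [15 17 13] [10 13 12]
276 [[0.433, 0.306, 0.122], [0.441, 0.29, 0.123]] [16 19 21] [18 25 21]
280 [[0.433, 0.306, 0.125], [0.441, 0.29, 0.126]] [20 20 15] [21 17 17]
284 [[0.433, 0.306, 0.129], [0.44, 0.29, 0.129]] [18 20 12] [31 26 26]
288 [[0.434, 0.306, 0.134], [0.44, 0.29, 0.132]] [22 14 16] [26 29 25]
292 [[0.433, 0.306, 0.135], [0.44, 0.29, 0.135]] [24 16 11] [19 23 18]
296 [[0.433, 0.306, 0.138], [0.441, 0.291, 0.139]] [25 23 27] [30 30 26]
```

```bash
python3 - <<'E'
from h import *
d=np.load("w4.npz");X=d["X"];im=d["im"]
for u in (195,198,201,204,360,363,366):
  print(u,[(v,np.round(X[v,u],3).tolist()) for v in range(246,262,3)])
for f in("w2","w3"):
  X=np.load(f+".npz")["X"]; print(f,[(u,v,np.round(X[v,u],3).tolist()) for u in (180,184,376,380) for v in (248,252,256)])
E
```

```text
195 [(246, [0.347, 0.343, -0.001]), (249, [0.344, 0.342, -0.001]), (252, [0.422, 0.334, 0.159]), (255, [0.421, 0.334, 0.16]), (258, [0.421, 0.333, 0.164]), (261, [0.422, 0.332, 0.168])]
198 [(246, [0.349, 0.34, 0.0]), (249, [0.346, 0.339, -0.0]), (252, [0.422, 0.333, 0.158]), (255, [0.421, 0.332, 0.16]), (258, [0.422, 0.332, 0.164]), (261, [0.422, 0.331, 0.167])]
201 [(246, [0.366, 0.337, 0.034]), (249, [0.347, 0.337, -0.0]), (252, [0.422, 0.332, 0.157]), (255, [0.423, 0.331, 0.162]), (258, [0.422, 0.33, 0.164]), (261, [0.422, 0.33, 0.165])]
204 [(246, [0.368, 0.334, 0.035]), (249, [0.366, 0.333, 0.036]), (252, [0.423, 0.33, 0.159]), (255, [0.422, 0.33, 0.158]), (258, [0.421, 0.329, 0.159]), (261, [0.42, 0.329, 0.16])]
360 [(246, [0.413, 0.204, 0.001]), (249, [0.41, 0.201, -0.002]), (252, [0.454, 0.263, 0.157]), (255, [0.454, 0.264, 0.161]), (258, [0.453, 0.265, 0.164]), (261, [0.453, 0.265, 0.166])]
363 [(246, [0.414, 0.2, -0.001]), (249, [0.456, 0.263, 0.157]), (252, [0.455, 0.263, 0.158]), (255, [0.454, 0.263, 0.161]), (258, [0.454, 0.264, 0.164]), (261, [0.453, 0.264, 0.167])]
36
[... 331 characters left out ...]
84, 252, [0.492, -0.103, 0.35]), (184, 256, [0.492, -0.104, 0.354]), (376, 248, [0.429, -0.336, 0.001]), (376, 252, [0.527, -0.187, 0.35]), (376, 256, [0.526, -0.186, 0.354]), (380, 248, [0.431, -0.342, -0.0]), (380, 252, [0.527, -0.189, 0.35]), (380, 256, [0.527, -0.188, 0.354])]
w3 [(180, 248, [0.291, 0.456, -0.0]), (180, 252, [0.419, 0.33, 0.35]), (180, 256, [0.418, 0.329, 0.354]), (184, 248, [0.29, 0.451, -0.001]), (184, 252, [0.419, 0.328, 0.351]), (184, 256, [0.418, 0.327, 0.355]), (376, 248, [0.24, 0.165, 0.001]), (376, 252, [0.403, 0.239, 0.351]), (376, 256, [0.403, 0.24, 0.355]), (380, 248, [0.238, 0.159, -0.002]), (380, 252, [0.402, 0.237, 0.35]), (380, 256, [0.403, 0.238, 0.355])]
```

Three cameras agree, and the offset holds at every height: the fingertips stand about 26 mm above the reported TCP z, not 14 mm below it. XY agrees. I'll trust the vision: a tip z of about 0.039 needs a reading of about 0.013. I'll open the jaws and descend in steps, watching the force.

```bash
python3 -m pendant '[{"rx":0,"ry":0,"rz":0,"tx":0,"ty":1,"tz":0,"jaw":55},{"rx":0,"ry":0,"rz":0,"tx":0,"ty":0,"tz":0,"jaw":55},{"rx":0,"ry":0,"rz":0,"tx":0,"ty":0,"tz":0,"jaw":55},{"rx":0,"ry":0,"rz":0,"tx":0,"ty":0,"tz":0,"jaw":55},{"rx":0,"ry":0,"rz":0,"tx":0,"ty":0,"tz":0,"jaw":55},{"rx":0,"ry":0,"rz":0,"tx":0,"ty":0,"tz":0,"jaw":55},{"rx":0,"ry":0,"rz":0,"tx":0,"ty":0,"tz":0,"jaw":55},{"rx":0,"ry":0,"rz":0,"tx":0,"ty":0,"tz":20,"jaw":55},{"rx":0,"ry":0,"rz":0,"tx":0,"ty":0,"tz":12,"jaw":55},{"rx":0,"ry":0,"rz":0,"tx":0,"ty":0,"tz":8,"jaw":55},{"rx":0,"ry":0,"rz":0,"tx":0,"ty":0,"tz":5,"jaw":55},{"rx":0,"ry":0,"rz":0,"tx":0,"ty":0,"tz":0,"jaw":55},{"rx":0,"ry":0,"rz":0,"tx":0,"ty":0,"tz":0,"jaw":55}]' 30
python3 - <<'E'
from h import *
X,im,c=cloud("wrist"); cv2.imwrite("pics/w8.png",im[:,:,::-1])
for u in (225,230,320,325,330): print(u,[(v,np.round(X[v,u],3).tolist()) for v in range(246,262,3)])
E
```

```text
time_s: 7.8
tool_pos: [0.4275, 0.2935, 0.0262]
tool_rot: [-180.0, 0.0, 25.1]
force: [0.1, -0.0, -0.2]
grip_width: 0.0549
225 [(246, [0.421, 0.322, 0.036]), (249, [0.419, 0.321, 0.036]), (252, [0.418, 0.32, 0.036]), (255, [0.416, 0.32, 0.036]), (258, [0.415, 0.319, 0.035]), (261, [0.412, 0.318, 0.034])]
230 [(246, [0.418, 0.319, 0.027]), (249, [0.417, 0.318, 0.027]), (252, [0.416, 0.318, 0.029]), (255, [0.415, 0.317, 0.03]), (258, [0.413, 0.316, 0.029]), (261, [0.412, 0.316, 0.03])]
320 [(246, [0.442, 0.277, 0.036]), (249, [0.44, 0.276, 0.034]), (252, [0.439, 0.275, 0.036]), (255, [0.437, 0.274, 0.035]), (258, [0.436, 0.274, 0.035]), (261, [0.434, 0.273, 0.035])]
325 [(246, [0.443, 0.274, 0.035]), (249, [0.442, 0.274, 0.036]), (252, [0.44, 0.273, 0.035]), (255, [0.438, 0.272, 0.035]), (258, [0.437, 0.271, 0.035]), (261, [0.435, 0.27, 0.034])]
330 [(246, [0.442, 0.27, 0.028]), (249, [0.441, 0.27, 0.031]), (252, [0.44, 0.269, 0.031]), (255, [0.438, 0.268, 0.031]), (258, [0.437, 0.268, 0.032]), (261, [0.435, 0.267, 0.032])]
```

View pics/w8.png

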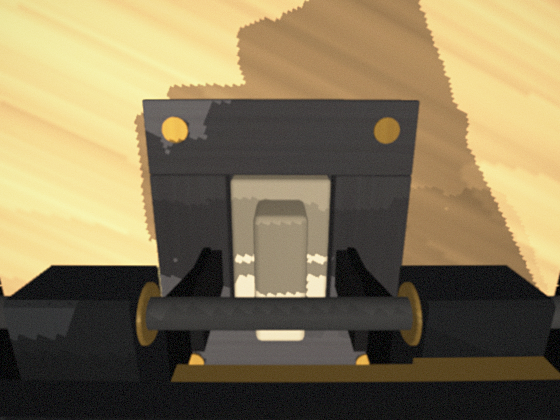

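The tips at (210,250) and (347,250) now straddle the rib. I'll go 12 mm further and pinch.

```bash
python3 -m pendant '[{"rx":0,"ry":0,"rz":0,"tx":0,"ty":0,"tz":6,"jaw":55},{"rx":0,"ry":0,"rz":0,"tx":0,"ty":0,"tz":3,"jaw":55},{"rx":0,"ry":0,"rz":0,"tx":0,"ty":0,"tz":3,"jaw":55},{"rx":0,"ry":0,"rz":0,"tx":0,"ty":0,"tz":0,"jaw":40},{"rx":0,"ry":0,"rz":0,"tx":0,"ty":0,"tz":0,"jaw":30},{"rx":0,"ry":0,"rz":0,"tx":0,"ty":0,"tz":0,"jaw":15},{"rx":0,"ry":0,"rz":0,"tx":0,"ty":0,"tz":0,"jaw":10},{"rx":0,"ry":0,"rz":0,"tx":0,"ty":0,"tz":0,"jaw":10},{"rx":0,"ry":0,"rz":0,"tx":0,"ty":0,"tz":0,"jaw":10},{"rx":0,"ry":0,"rz":0,"tx":0,"ty":0,"tz":0,"jaw":10},{"rx":0,"ry":0,"rz":0,"tx":0,"ty":0,"tz":0,"jaw":10},{"rx":0,"ry":0,"rz":0,"tx":0,"ty":0,"tz":0,"jaw":10}]' 30
```

```text
time_s: 8.85
tool_pos: [0.4278, 0.2933, 0.0143]
tool_rot: [180.0, -0.0, 25.1]
force: [1.1, 0.2, 1.7]
grip_width: 0.0241
```

The width is 24.1 mm, so the rib is held. Lifting.

```bash
python3 -m pendant '[{"rx":0,"ry":0,"rz":0,"tx":0,"ty":0,"tz":-4,"jaw":10},{"rx":0,"ry":0,"rz":0,"tx":0,"ty":0,"tz":-6,"jaw":10},{"rx":0,"ry":0,"rz":0,"tx":0,"ty":0,"tz":-10,"jaw":10},{"rx":0,"ry":0,"rz":0,"tx":0,"ty":0,"tz":-15,"jaw":10},{"rx":0,"ry":0,"rz":0,"tx":0,"ty":0,"tz":-20,"jaw":10},{"rx":0,"ry":0,"rz":0,"tx":0,"ty":0,"tz":-20,"jaw":10},{"rx":0,"ry":0,"rz":0,"tx":0,"ty":0,"tz":-15,"jaw":10},{"rx":0,"ry":0,"rz":0,"tx":0,"ty":0,"tz":-10,"jaw":10},{"rx":0,"ry":0,"rz":0,"tx":0,"ty":0,"tz":0,"jaw":10},{"rx":0,"ry":0,"rz":0,"tx":0,"ty":0,"tz":0,"jaw":10}]' 30
python3 - <<'E'
from h import *
print(env.get_obs()["qpos"])
X,im,c=cloud("wrist"); cv2.imwrite("pics/w9.png",im[:,:,::-1]); np.savez("w9.npz",X=X,im=im)
X,im,c=cloud("side"); cv2.imwrite("pics/s9.png",cv2.resize(im[150:340,180:390],None,fx=3,fy=3)[:,:,::-1])
E
```

```text
time_s: 9.68
tool_pos: [0.4278, 0.2932, 0.1145]
tool_rot: [180.0, -0.0, 25.1]
force: [-0.2, 0.7, -3.8]
grip_width: 0.0234
[  14.02327725   12.03913264  -56.31759127  106.28987725   10.89438554
   67.31153432 -110.89322447]
```

View pics/w9.png

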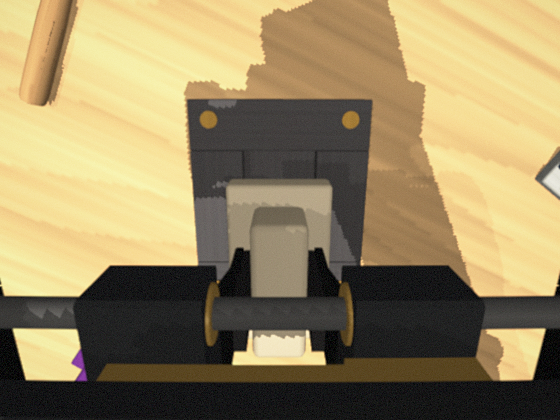

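View pics/s9.png

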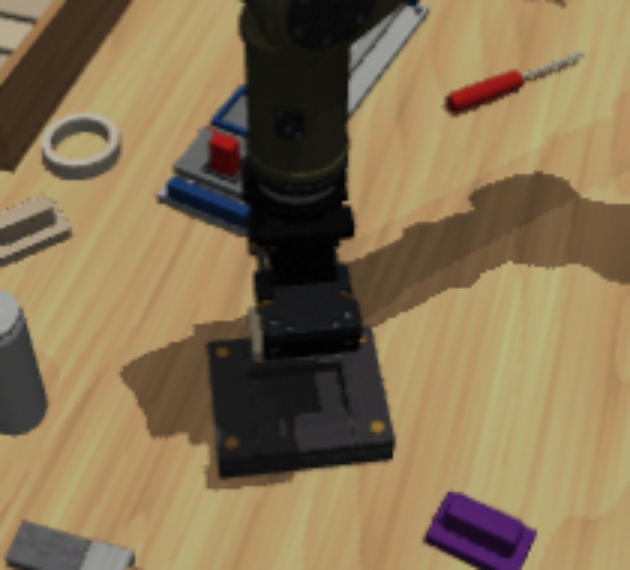

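The tile is lifted clear and the mould cavity is empty. Next I turn to the slide's yaw and go to a point 70 mm short of the nest, where I can look again.

```bash
python3 -m pendant '[{"rx":0,"ry":0,"rz":5.2,"tx":0,"ty":0,"tz":-4,"jaw":10},{"rx":0,"ry":0,"rz":6,"tx":0,"ty":0,"tz":-4,"jaw":10},{"rx":0,"ry":0,"rz":6,"tx":0,"ty":0,"tz":-4,"jaw":10},{"rx":0,"ry":0,"rz":6,"tx":0,"ty":0,"tz":-4,"jaw":10},{"rx":0,"ry":0,"rz":6,"tx":0,"ty":0,"tz":-4,"jaw":10},{"rx":0,"ry":0,"rz":6,"tx":0,"ty":0,"tz":0,"jaw":10},{"rx":0,"ry":0,"rz":0,"tx":6,"ty":13.5,"tz":0,"jaw":10},{"rx":0,"ry":0,"rz":0,"tx":12,"ty":27,"tz":0,"jaw":10},{"rx":0,"ry":0,"rz":0,"tx":12,"ty":27,"tz":0,"jaw":10},{"rx":0,"ry":0,"rz":0,"tx":12,"ty":27,"tz":0,"jaw":10},{"rx":0,"ry":0,"rz":0,"tx":12,"ty":27,"tz":0,"jaw":10},{"rx":0,"ry":0,"rz":0,"tx":12,"ty":27,"tz":0,"jaw":10},{"rx":0,"ry":0,"rz":0,"tx":12,"ty":27,"tz":0,"jaw":10},{"rx":0,"ry":0,"rz":0,"tx":12,"ty":27,"tz":0,"jaw":10},{"rx":0,"ry":0,"rz":0,"tx":12,"ty":27,"tz":0,"jaw":10},{"rx":0,"ry":0,"rz":0,"tx":12,"ty":27,"tz":0,"jaw":10},{"rx":0,"ry":0,"rz":0,"tx":12,"ty":27,"tz":0,"jaw":10},{"rx":0,"ry":0,"rz":0,"tx":6,"ty":16,"tz":0,"jaw":10},{"rx":0,"ry":0,"rz":0,"tx":0,"ty":0,"tz":0,"jaw":10},{"rx":0,"ry":0,"rz":0,"tx":0,"ty":0,"tz":0,"jaw":10}]' 30
python3 - <<'E'
from h import *
print(env.get_obs()["qpos"])
X,im,c=cloud("wrist"); cv2.imwrite("pics/w10.png",im[:,:,::-1]); np.savez("w10.npz",X=X,im=im)
E
```

```text
time_s: 11.45
tool_pos: [0.504, -0.0256, 0.1328]
tool_rot: [-180.0, 0.2, -10.3]
force: [-0.7, 1.1, -2.3]
grip_width: 0.0239
[  34.73300444    5.5396962   -36.37488069  107.15567628    3.45232231
   68.57386492 -103.06887433]
```

View pics/w10.png

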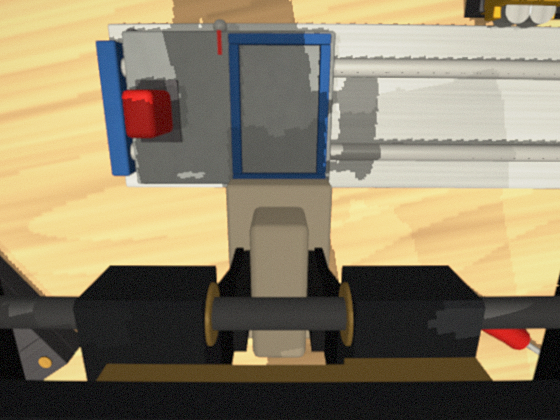

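The view is clear: nest rim around (280,105), handle at (147,112), red line at (219,40). The tile in hand is square to it. I'll measure the nest against the tile.

```bash
python3 - <<'E'
from h import *
d=np.load("w10.npz");X=d["X"];im=d["im"];Z=X[...,2]
o=env.get_obs();tp=o["tool_pos"];print(tp,o["tool_rot"])
u,v=np.meshgrid(np.arange(560),np.arange(420))
hsv=cv2.cvtColor(im,cv2.COLOR_RGB2HSV);H,S,V=[hsv[...,i].astype(int) for i in range(3)]
def sel(m,name):
    P=X[m]; r=cv2.minAreaRect((P[:,:2]*1000).astype(np.float32)); print(name,len(P),np.round(r[0],1),np.round(r[1],1),round(r[2],2),np.round(np.median(P,0),4))
blue=(H>100)&(H<125)&(S>100)
sel(blue&(Z>.045)&(Z<.056)&(u>222)&(u<340)&(v<190),"rim")
red=((H<6)|(H>174))&(S>150)
sel(red&(Z>.08)&(Z<.1)&(v<150)&(u<180),"handle")
a=np.radians(-10.15); ax=np.array([np.cos(a),np.sin(a)]); ay=np.array([-np.sin(a),np.cos(a)])
Q=(X[...,:2]-tp[:2]); qx=Q@ax; qy=Q@ay
m=(u>215)&(u<345)&(v>170)&(v<262)&(Z>.1)
print("Z hist",np.histogram(Z[m],bins=np.arange(.1,.24,.01)))
for lo,hi in((.14,.16),(.175,.195)):
    k=m&(Z>lo)&(Z<hi)&(V>80); print(lo,k.sum(),np.median(Z[k]),"qx max",np.percentile(qx[k],[1,99,99.8]),"qy",np.percentile(qy[k],[.5,2,50,98,99.5]))
E
```

```text
[ 0.50399062 -0.02408084  0.1330419 ] [-1.79946608e+02  1.48022937e-01 -1.01442098e+01]
rim 3995 [574.1 -38. ] [ 69.5 100.1] 79.24 [ 0.5876 -0.0415  0.0492]
handle 1513 [588.7  48.4] [20.4 29.4] 79.82 [0.5887 0.0471 0.085 ]
Z hist (array([   0,    0,    0,    0,  425, 4826,  667,  626, 2003,    0,    0,
          0,    0]), array([0.1 , 0.11, 0.12, 0.13, 0.14, 0.15, 0.16, 0.17, 0.18, 0.19, 0.2 ,
       0.21, 0.22, 0.23]))
0.14 5187 0.153564700903521 qx max [0.00642983 0.04165082 0.04176478] qy [-0.02577374 -0.0251801  -0.00087295  0.02308105  0.02368299]
0.175 2365 0.18139924320466547 qx max [0.01603214 0.03177359 0.03190162] qy [-0.01283588 -0.01234303 -0.0013091   0.01011422  0.0106556 ]
```

```bash
python3 -m pendant '[{"rx":0,"ry":0,"rz":0,"tx":8,"ty":0.5,"tz":0,"jaw":10},{"rx":0,"ry":0,"rz":0,"tx":16,"ty":0,"tz":0,"jaw":10},{"rx":0,"ry":0,"rz":0,"tx":20,"ty":0,"tz":0,"jaw":10},{"rx":0,"ry":0,"rz":0,"tx":16,"ty":0,"tz":0,"jaw":10},{"rx":0,"ry":0,"rz":0,"tx":8,"ty":0,"tz":5,"jaw":10},{"rx":0,"ry":0,"rz":0,"tx":3,"ty":0,"tz":15,"jaw":10},{"rx":0,"ry":0,"rz":0,"tx":0,"ty":0,"tz":20,"jaw":10},{"rx":0,"ry":0,"rz":0,"tx":0,"ty":0,"tz":20,"jaw":10},{"rx":0,"ry":0,"rz":0,"tx":0,"ty":0,"tz":12,"jaw":10},{"rx":0,"ry":0,"rz":0,"tx":0,"ty":0,"tz":8,"jaw":10},{"rx":0,"ry":0,"rz":0,"tx":0,"ty":0,"tz":0,"jaw":10},{"rx":0,"ry":0,"rz":0,"tx":0,"ty":0,"tz":0,"jaw":10},{"rx":0,"ry":0,"rz":0,"tx":0,"ty":0,"tz":0,"jaw":10}]' 30
python3 - <<'E'
from h import *
X,im,c=cloud("wrist"); cv2.imwrite("pics/w11.png",im[:,:,::-1]); np.savez("w11.npz",X=X,im=im)
E
```

```text
time_s: 12.58
tool_pos: [0.5756, -0.0375, 0.0554]
tool_rot: [-180.0, -0.1, -10.1]
force: [0.2, -0.2, -2.9]
grip_width: 0.0238
```

View pics/w11.png

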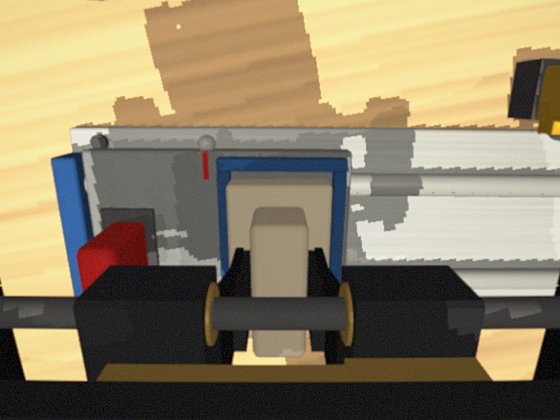

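The tile is over the nest with the blue rim visible on three sides. I'll measure the gaps before lowering.

```bash
python3 - <<'E'
from h import *
d=np.load("w11.npz");X=d["X"];im=d["im"];Z=X[...,2]
o=env.get_obs();tp=o["tool_pos"];print(tp,o["force"])
u,v=np.meshgrid(np.arange(560),np.arange(420))
hsv=cv2.cvtColor(im,cv2.COLOR_RGB2HSV);H,S,V=[hsv[...,i].astype(int) for i in range(3)]
a=np.radians(-10.15); ax=np.array([np.cos(a),np.sin(a)]); ay=np.array([-np.sin(a),np.cos(a)])
Q=X[...,:2]-np.array([.5735,-.038]); qx=Q@ax; qy=Q@ay
b=(H>100)&(H<125)&(S>100)&(Z>.046)&(Z<.055)&(u>210)&(u<360)
print("rim qx",np.percentile(qx[b],[99,99.8]),"qy",np.percentile(qy[b],[.2,1,99,99.8]))
roi=(u>215)&(u<345)&(v>160)&(v<262)&~((H>100)&(H<125)&(S>100))&(V>80)
for lo,hi in((.066,.082),(.098,.112)):
    k=roi&(Z>lo)&(Z<hi); print(lo,k.sum(),np.median(Z[k]),"qx",np.percentile(qx[k],[99,99.8]),"qy",np.percentile(qy[k],[.2,1,50,99,99.8]))
E
```

```text
[ 0.57576973 -0.0376404   0.05557558] [-0.56747715  0.61679045 -3.02803321]
rim qx [0.05122658 0.05135794] qy [-0.03463133 -0.03445279  0.03435029  0.03459209]
0.066 5050 0.07629015285247132 qx [0.04335223 0.04346982] qy [-0.02355124 -0.02318685  0.0011212   0.02586616  0.02623879]
0.098 2362 0.10410839511389305 qx [0.0333461 0.033531 ] qy [-0.01054439 -0.01030843  0.00111761  0.01291383  0.01314334]
```

The tile is about 2 mm too far in x and 1.2 mm in y, so I'll correct that and lower it.

```bash
python3 -m pendant '[{"rx":0,"ry":0,"rz":0,"tx":-2,"ty":1.2,"tz":0,"jaw":10},{"rx":0,"ry":0,"rz":0,"tx":0,"ty":0,"tz":4,"jaw":10},{"rx":0,"ry":0,"rz":0,"tx":0,"ty":0,"tz":5,"jaw":10},{"rx":0,"ry":0,"rz":0,"tx":0,"ty":0,"tz":4,"jaw":10},{"rx":0,"ry":0,"rz":0,"tx":0,"ty":0,"tz":2.5,"jaw":10},{"rx":0,"ry":0,"rz":0,"tx":0,"ty":0,"tz":1.5,"jaw":10},{"rx":0,"ry":0,"rz":0,"tx":0,"ty":0,"tz":0,"jaw":10},{"rx":0,"ry":0,"rz":0,"tx":0,"ty":0,"tz":0,"jaw":10}]' 30
```

```text
time_s: 13.3
tool_pos: [0.5725, -0.0385, 0.0371]
tool_rot: [-180.0, 0.0, -10.1]
force: [0.2, -0.2, -3.3]
grip_width: 0.0235
```

```bash
python3 -m pendant '[{"rx":0,"ry":0,"rz":0,"tx":0,"ty":0,"tz":1,"jaw":10},{"rx":0,"ry":0,"rz":0,"tx":0,"ty":0,"tz":0,"jaw":10}]' 30
```

```text
time_s: 13.47
tool_pos: [0.5728, -0.0385, 0.0364]
tool_rot: [-180.0, -0.0, -10.1]
force: [0.5, 0.6, -3.4]
grip_width: 0.0237
```

```bash
python3 -m pendant '[{"rx":0,"ry":0,"rz":0,"tx":0,"ty":0,"tz":1,"jaw":10},{"rx":0,"ry":0,"rz":0,"tx":0,"ty":0,"tz":0,"jaw":10}]' 30; python3 -m pendant '[{"rx":0,"ry":0,"rz":0,"tx":0,"ty":0,"tz":0.5,"jaw":10},{"rx":0,"ry":0,"rz":0,"tx":0,"ty":0,"tz":0,"jaw":10}]' 30
python3 - <<'E'
from h import *
X,im,c=cloud("wrist"); cv2.imwrite("pics/w12.png",im[:,:,::-1]); Z=X[...,2]
u,v=np.meshgrid(np.arange(560),np.arange(420))
hsv=cv2.cvtColor(im,cv2.COLOR_RGB2HSV);H,S,V=[hsv[...,i].astype(int) for i in range(3)]
a=np.radians(-10.15); ax=np.array([np.cos(a),np.sin(a)]); ay=np.array([-np.sin(a),np.cos(a)])
Q=X[...,:2]-np.array([.5735,-.038]); qx=Q@ax; qy=Q@ay
roi=(u>215)&(u<345)&(v>160)&(v<262)&~((H>100)&(H<125)&(S>100))&(V>80)
for lo,hi in((.052,.068),(.08,.096)):
    k=roi&(Z>lo)&(Z<hi); print(lo,k.sum(),np.median(Z[k]),"qx",np.percentile(qx[k],[99,99.8]),"qy",np.percentile(qy[k],[.2,1,50,99,99.8]))
E
```

```text
time_s: 13.63
tool_pos: [0.5728, -0.0386, 0.0363]
tool_rot: [180.0, -0.0, -10.1]
force: [-3.0, -0.0, 4.0]
grip_width: 0.0238
time_s: 13.8
tool_pos: [0.5728, -0.0385, 0.0363]
tool_rot: [180.0, -0.0, -10.1]
force: [-4.2, -0.2, 7.8]
grip_width: 0.0236
0.052 4990 0.05727611555506959 qx [0.04061749 0.04075988] qy [-0.02502201 -0.02464726  0.00014133  0.0244288   0.02482987]
0.08 2297 0.08504328789440296 qx [0.03071438 0.03085745] qy [-0.01199553 -0.01175654 -0.00030196  0.01149293  0.01173295]
```

View pics/w12.png

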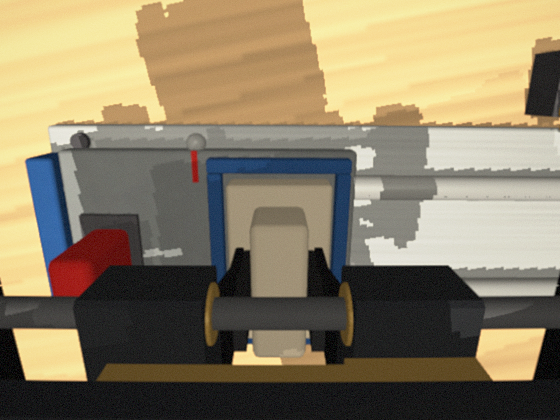

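The slab top is at 0.057 (0.058 expected) and the contact force has come on, so the tile is seated. Opening and rising.

```bash
python3 -m pendant '[{"rx":0,"ry":0,"rz":0,"tx":0,"ty":0,"tz":-0.7,"jaw":26},{"rx":0,"ry":0,"rz":0,"tx":0,"ty":0,"tz":0,"jaw":32},{"rx":0,"ry":0,"rz":0,"tx":0,"ty":0,"tz":0,"jaw":40},{"rx":0,"ry":0,"rz":0,"tx":0,"ty":0,"tz":0,"jaw":45},{"rx":0,"ry":0,"rz":0,"tx":0,"ty":0,"tz":0,"jaw":45},{"rx":0,"ry":0,"rz":0,"tx":0,"ty":0,"tz":0,"jaw":45},{"rx":0,"ry":0,"rz":0,"tx":0,"ty":0,"tz":0,"jaw":45}]' 30
python3 -m pendant '[{"rx":0,"ry":0,"rz":0,"tx":0,"ty":0,"tz":-5,"jaw":45},{"rx":0,"ry":0,"rz":0,"tx":0,"ty":0,"tz":-15,"jaw":45},{"rx":0,"ry":0,"rz":0,"tx":0,"ty":0,"tz":-20,"jaw":45},{"rx":0,"ry":0,"rz":0,"tx":0,"ty":0,"tz":-20,"jaw":45},{"rx":0,"ry":0,"rz":0,"tx":0,"ty":0,"tz":-10,"jaw":45},{"rx":0,"ry":0,"rz":0,"tx":-20,"ty":0,"tz":0,"jaw":60},{"rx":0,"ry":0,"rz":0,"tx":-25,"ty":0,"tz":0,"jaw":60},{"rx":0,"ry":0,"rz":0,"tx":-25,"ty":0,"tz":0,"jaw":60},{"rx":0,"ry":0,"rz":0,"tx":0,"ty":0,"tz":0,"jaw":60},{"rx":0,"ry":0,"rz":0,"tx":0,"ty":0,"tz":0,"jaw":60}]' 30
python3 - <<'E'
from h import *
X,im,c=cloud("wrist"); cv2.imwrite("pics/w13.png",im[:,:,::-1]); np.savez("w13.npz",X=X,im=im)
Z=X[...,2]; u,v=np.meshgrid(np.arange(560),np.arange(420))
hsv=cv2.cvtColor(im,cv2.COLOR_RGB2HSV);H,S,V=[hsv[...,i].astype(int) for i in range(3)]
def sel(m,name):
    P=X[m]; r=cv2.minAreaRect((P[:,:2]*1000).astype(np.float32)); print(name,len(P),np.round(r[0],1),np.round(r[1],1),round(r[2],2),np.round(np.median(P,0),4))
blue=(H>95)&(H<130)&(S>100)
sel(blue&(Z>.045)&(Z<.056)&(u>222)&(u<350)&(v<220),"rim")
red=((H<6)|(H>174))&(S>150)
sel(red&(Z>.08)&(Z<.1)&(v<180)&(u<200),"handle")
roi=(u>215)&(u<350)&(v>20)&(v<250)&~blue&(V>80)
sel(roi&(Z>.08)&(Z<.095),"rib"); sel(roi&(Z>.054)&(Z<.062),"slab")
E
```

```text
time_s: 14.43
tool_pos: [0.5724, -0.0386, 0.0353]
tool_rot: [180.0, 0.0, -10.1]
force: [-0.8, 0.1, -0.7]
grip_width: 0.0447
time_s: 15.27
tool_pos: [0.5029, -0.0264, 0.1056]
tool_rot: [179.9, -0.0, -10.1]
force: [-0.8, 0.1, 0.1]
grip_width: 0.0593
rim 5447 [572.6 -37.7] [ 69.9 103.6] 80.01 [ 0.5809 -0.0404  0.0493]
handle 1888 [588.4  47.8] [19.5 29.8] 80.8 [0.5888 0.0468 0.085 ]
rib 5056 [571.8 -37.7] [24.1 63.4] 79.71 [ 0.574  -0.038   0.0852]
slab 5947 [571.9 -37.7] [50.3 83.6] 79.92 [ 0.5774 -0.04    0.0573]
```

View pics/w13.png

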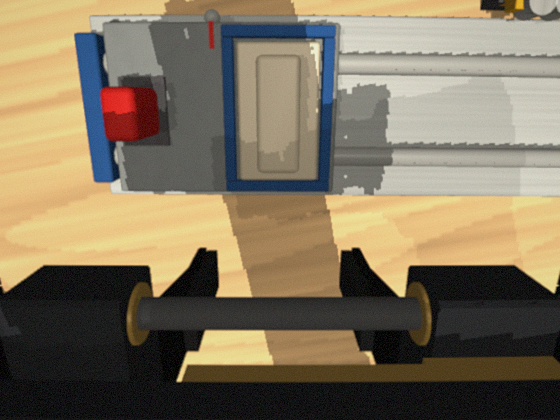

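The tile sits flat, within about 1 mm of the nest centre. Before gripping the handle I'll check the end stop beside it.

```bash
python3 - <<'E'
from h import *
d=np.load("w13.npz");X=d["X"];im=d["im"];Z=X[...,2]; u,v=np.meshgrid(np.arange(560),np.arange(420))
hsv=cv2.cvtColor(im,cv2.COLOR_RGB2HSV);H,S,V=[hsv[...,i].astype(int) for i in range(3)]
a=np.radians(-10.1); ax=np.array([np.cos(a),np.sin(a)]); ay=np.array([-np.sin(a),np.cos(a)])
Q=X[...,:2]-np.array([.5885,.0482]); qx=Q@ax; qy=Q@ay
b=(H>95)&(H<130)&(S>100)&(u<125)&(v<200)
print("stop",b.sum(),np.percentile(Z[b],[1,50,95,99]),"qy",np.percentile(qy[b],[1,5,50,95,99]),"qx",np.percentile(qx[b],[1,99]))
print(env.get_obs()["tool_pos"])
E
```

```text
stop 3235 [nan nan nan nan] qy [nan nan nan nan nan] qx [nan nan]
[ 0.50393815 -0.02654425  0.10579084]
```

```bash
python3 - <<'E'
from h import *
d=np.load("w13.npz");X=d["X"];im=d["im"];Z=X[...,2]; u,v=np.meshgrid(np.arange(560),np.arange(420))
hsv=cv2.cvtColor(im,cv2.COLOR_RGB2HSV);H,S,V=[hsv[...,i].astype(int) for i in range(3)]
a=np.radians(-10.1); ax=np.array([np.cos(a),np.sin(a)]); ay=np.array([-np.sin(a),np.cos(a)])
Q=X[...,:2]-np.array([.5885,.0482]); qx=Q@ax; qy=Q@ay
b=(H>95)&(H<130)&(S>100)&(u<125)&(v<200)&np.isfinite(Z)
print("stop",b.sum(),np.percentile(Z[b],[1,50,95,99]),"qy",np.percentile(qy[b],[1,5,50,95,99]),"qx",np.percentile(qx[b],[1,99]))
# finger thickness along jaw at tips and up
tp=np.array([.5039,-.0265])
Q=X[...,:2]-tp; qy=Q@ay
for v0 in (250,256,262,270,280): 
    k=(v==v0)&(Z>.11)&(u>160)&(u<400); print(v0,np.round(np.percentile(Z[k],[5,50,95]),3), np.round([qy[k&(u<280)].min(),qy[k&(u<280)].max(),qy[k&(u>280)].min(),qy[k&(u>280)].max()],4))
E
```

```text
stop 3223 [0.02608515 0.03527217 0.03654909 0.03704959] qy [0.03019597 0.03068022 0.03661839 0.04331939 0.04419262] qx [-0.04782146  0.04817321]
250 [0.129 0.131 0.134] [ 0.0304  0.0386 -0.0377 -0.0292]
256 [0.132 0.137 0.141] [ 0.03    0.0389 -0.0381 -0.0292]
262 [0.132 0.143 0.147] [ 0.03    0.0387 -0.0379 -0.0291]
270 [0.135 0.151 0.154] [ 0.0299  0.0392 -0.0386 -0.0291]
280 [0.135 0.16  0.163] [ 0.0298  0.0411 -0.04   -0.0291]
```

The stop is only 37 mm high, so there's no conflict. Going over the handle and down.

```bash
python3 -m pendant '[{"rx":0,"ry":0,"rz":0,"tx":10.5,"ty":-13.4,"tz":0,"jaw":60},{"rx":0,"ry":0,"rz":0,"tx":20,"ty":-25,"tz":0,"jaw":60},{"rx":0,"ry":0,"rz":0,"tx":20,"ty":-25,"tz":0,"jaw":60},{"rx":0,"ry":0,"rz":0,"tx":20,"ty":-25,"tz":0,"jaw":60},{"rx":0,"ry":0,"rz":0,"tx":0,"ty":0,"tz":15,"jaw":60},{"rx":0,"ry":0,"rz":0,"tx":0,"ty":0,"tz":10,"jaw":60},{"rx":0,"ry":0,"rz":0,"tx":0,"ty":0,"tz":0,"jaw":60},{"rx":0,"ry":0,"rz":0,"tx":0,"ty":0,"tz":0,"jaw":60}]' 30
python3 - <<'E'
from h import *
X,im,c=cloud("wrist"); cv2.imwrite("pics/w14.png",im[:,:,::-1]); np.savez("w14.npz",X=X,im=im)
E
```

```text
time_s: 15.98
tool_pos: [0.5877, 0.0472, 0.0792]
tool_rot: [179.9, 0.2, -10.2]
force: [0.5, -0.2, -0.4]
grip_width: 0.0601
```

View pics/w14.png

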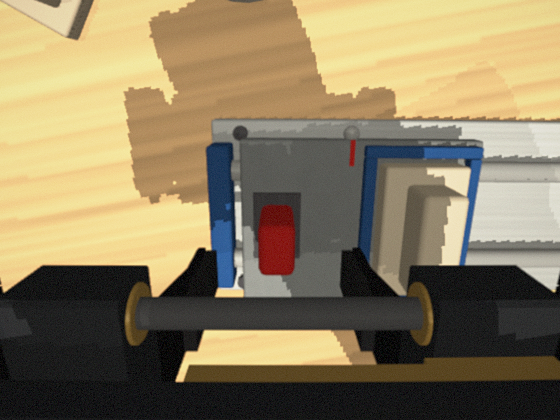

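The handle at column 277 is centred between the fingers (about 279). Going down 48 mm, then gripping.

```bash
python3 -m pendant '[{"rx":0,"ry":0,"rz":0,"tx":0,"ty":0,"tz":15,"jaw":60},{"rx":0,"ry":0,"rz":0,"tx":0,"ty":0,"tz":15,"jaw":60},{"rx":0,"ry":0,"rz":0,"tx":0,"ty":0,"tz":12,"jaw":60},{"rx":0,"ry":0,"rz":0,"tx":0,"ty":0,"tz":6,"jaw":60},{"rx":0,"ry":0,"rz":0,"tx":0,"ty":0,"tz":0,"jaw":60},{"rx":0,"ry":0,"rz":0,"tx":0,"ty":0,"tz":0,"jaw":45},{"rx":0,"ry":0,"rz":0,"tx":0,"ty":0,"tz":0,"jaw":30},{"rx":0,"ry":0,"rz":0,"tx":0,"ty":0,"tz":0,"jaw":10},{"rx":0,"ry":0,"rz":0,"tx":0,"ty":0,"tz":0,"jaw":5},{"rx":0,"ry":0,"rz":0,"tx":0,"ty":0,"tz":0,"jaw":5},{"rx":0,"ry":0,"rz":0,"tx":0,"ty":0,"tz":0,"jaw":5},{"rx":0,"ry":0,"rz":0,"tx":0,"ty":0,"tz":0,"jaw":5},{"rx":0,"ry":0,"rz":0,"tx":0,"ty":0,"tz":0,"jaw":5}]' 30
python3 - <<'E'
from h import *
X,im,c=cloud("wrist"); cv2.imwrite("pics/w15.png",im[:,:,::-1]); o=env.get_obs(); print(o["tool_pos"],o["grip_width"],o["force"],o["qpos"])
E
```

```text
time_s: 17.12
tool_pos: [0.5886, 0.0484, 0.0326]
tool_rot: [180.0, -0.0, -10.2]
force: [0.0, -0.1, 0.3]
grip_width: 0.0196
[0.58857945 0.04838136 0.03254077] 0.019722790110903117 [-0.44408738  0.5408046   1.41293989] [  23.49371039   23.33876285  -37.06630244  101.2464003    15.8920393
   60.71460992 -119.33573349]
```

View pics/w15.png

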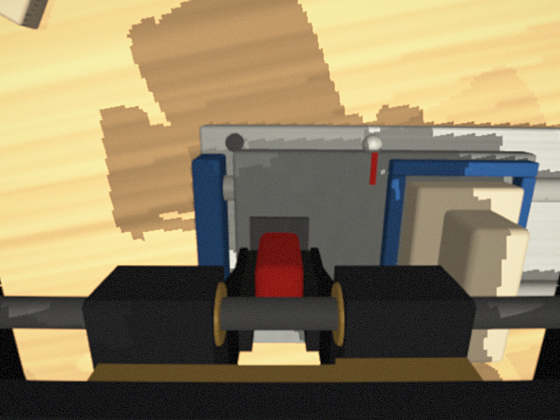

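The handle is gripped (19.7 mm). Sliding about 184 mm, which stops short of the first hump.

```bash
python3 -m pendant '[{"rx":0,"ry":0,"rz":0,"tx":0,"ty":3,"tz":0,"jaw":5},{"rx":0,"ry":0,"rz":0,"tx":0,"ty":7,"tz":0,"jaw":5},{"rx":0,"ry":0,"rz":0,"tx":0,"ty":11,"tz":0,"jaw":5},{"rx":0,"ry":0,"rz":0,"tx":0,"ty":12,"tz":0,"jaw":5},{"rx":0,"ry":0,"rz":0,"tx":0,"ty":12,"tz":0,"jaw":5},{"rx":0,"ry":0,"rz":0,"tx":0,"ty":12,"tz":0,"jaw":5},{"rx":0,"ry":0,"rz":0,"tx":0,"ty":12,"tz":0,"jaw":5},{"rx":0,"ry":0,"rz":0,"tx":0,"ty":12,"tz":0,"jaw":5},{"rx":0,"ry":0,"rz":0,"tx":0,"ty":12,"tz":0,"jaw":5},{"rx":0,"ry":0,"rz":0,"tx":0,"ty":12,"tz":0,"jaw":5},{"rx":0,"ry":0,"rz":0,"tx":0,"ty":12,"tz":0,"jaw":5},{"rx":0,"ry":0,"rz":0,"tx":0,"ty":12,"tz":0,"jaw":5},{"rx":0,"ry":0,"rz":0,"tx":0,"ty":12,"tz":0,"jaw":5},{"rx":0,"ry":0,"rz":0,"tx":0,"ty":12,"tz":0,"jaw":5},{"rx":0,"ry":0,"rz":0,"tx":0,"ty":12,"tz":0,"jaw":5},{"rx":0,"ry":0,"rz":0,"tx":0,"ty":11,"tz":0,"jaw":5},{"rx":0,"ry":0,"rz":0,"tx":0,"ty":6,"tz":0,"jaw":5},{"rx":0,"ry":0,"rz":0,"tx":0,"ty":2,"tz":0,"jaw":5},{"rx":0,"ry":0,"rz":0,"tx":0,"ty":0,"tz":0,"jaw":5}]' 30
python3 - <<'E'
from h import *
X,im,c=cloud("wrist"); cv2.imwrite("pics/w16.png",im[:,:,::-1]); np.savez("w16.npz",X=X,im=im);o=env.get_obs(); print(o["tool_pos"],o["tool_rot"],o["grip_width"],o["force"])
E
```

```text
time_s: 18.75
tool_pos: [0.5546, -0.1357, 0.0325]
tool_rot: [179.9, 0.1, -10.3]
force: [-5.6, 0.5, 6.2]
grip_width: 0.0196
[ 0.55463884 -0.1353317   0.03251324] [ 1.79871084e+02  1.19489261e-01 -1.02359960e+01] 0.01989784623522351 [-4.91227468  0.02940995  6.58136858]
```

View pics/w16.png

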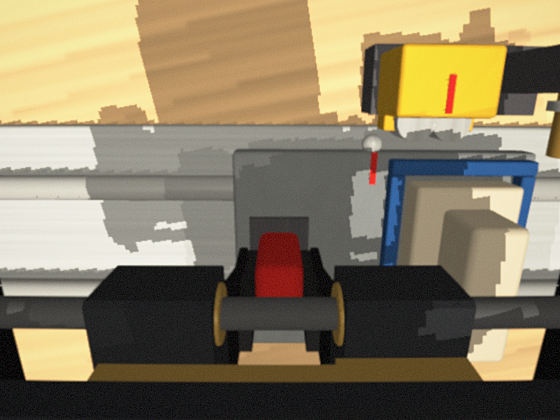

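The carriage's red line at (373,168) is still short of the bracket's red mark at (451,93). Computing the remaining distance.

```bash
python3 - <<'E'
from h import *
d=np.load("w16.npz");X=d["X"];im=d["im"];Z=X[...,2]; u,v=np.meshgrid(np.arange(560),np.arange(420))
hsv=cv2.cvtColor(im,cv2.COLOR_RGB2HSV);H,S,V=[hsv[...,i].astype(int) for i in range(3)]
a=np.radians(-10.1); ay=np.array([-np.sin(a),np.cos(a)]); s=X[...,:2]@ay
red=((H<8)|(H>172))&(S>130)
A=red&(u>362)&(u<385)&(v>145)&(v<190); B=red&(u>440)&(u<462)&(v>65)&(v<120)
print("line",A.sum(),s[A].mean(),s[A].std(),Z[A].mean()); print("mark",B.sum(),s[B].mean(),s[B].std(),Z[B].mean())
print("remaining",s[A].mean()-s[B].mean())
h=red&(Z>.08)&(Z<.09)&(u>250)&(u<310); print("handle visible s",s[h].mean(), "tcp s", np.array([.5546,-.1355])@ay)
y=(H>18)&(H<32)&(S>150)&(Z>.052)&(Z<.064)&(v<115); print("yel s",np.percentile(s[y],[1,99]),np.mean(np.percentile(s[y],[1,99])))
E
```

```text
line 206 -0.08211719434503124 0.0009316040654997436 0.04185366808881795
mark 226 nan nan nan
remaining nan
handle visible s -0.03589453303751323 tcp s -0.03614179459592012
yel s [-0.12953562 -0.08653728] -0.10803645219907393
```

```bash
python3 - <<'E'
from h import *
d=np.load("w16.npz");X=d["X"];im=d["im"];u,v=np.meshgrid(np.arange(560),np.arange(420))
hsv=cv2.cvtColor(im,cv2.COLOR_RGB2HSV);H,S=hsv[...,0],hsv[...,1]
a=np.radians(-10.1); ay=np.array([-np.sin(a),np.cos(a)]); s=X[...,:2]@ay
B=((H<8)|(H>172))&(S>130)&(u>440)&(u<462)&(v>65)&(v<120)
print(np.nanmean(s[B]),np.nanmedian(s[B]),np.nanstd(s[B]))
E
python3 -m pendant '[{"rx":0,"ry":0,"rz":0,"tx":0,"ty":2,"tz":0,"jaw":5},{"rx":0,"ry":0,"rz":0,"tx":0,"ty":2,"tz":0,"jaw":5},{"rx":0,"ry":0,"rz":0,"tx":0,"ty":2,"tz":0,"jaw":5},{"rx":0,"ry":0,"rz":0,"tx":0,"ty":2,"tz":0,"jaw":5},{"rx":0,"ry":0,"rz":0,"tx":0,"ty":2,"tz":0,"jaw":5},{"rx":0,"ry":0,"rz":0,"tx":0,"ty":2,"tz":0,"jaw":5},{"rx":0,"ry":0,"rz":0,"tx":0,"ty":0,"tz":0,"jaw":5}]' 40
python3 -m pendant '[{"rx":0,"ry":0,"rz":0,"tx":0,"ty":1,"tz":0,"jaw":5},{"rx":0,"ry":0,"rz":0,"tx":0,"ty":1,"tz":0,"jaw":5},{"rx":0,"ry":0,"rz":0,"tx":0,"ty":1,"tz":0,"jaw":5},{"rx":0,"ry":0,"rz":0,"tx":0,"ty":0,"tz":0,"jaw":5}]' 40
```

```text
-0.10851476546929145 -0.10853077034310456 0.0007867271420867829
time_s: 19.38
tool_pos: [0.5526, -0.1461, 0.0325]
tool_rot: [179.9, 0.1, -10.2]
force: [-4.5, 1.2, 7.1]
grip_width: 0.0196
time_s: 19.72
tool_pos: [0.5526, -0.1464, 0.0325]
tool_rot: [-179.9, 0.1, -10.1]
force: [-4.1, 5.8, 6.5]
grip_width: 0.0195
```

The force rise about 15 mm before the notch matches the first hump. Pushing on over it.

```bash
python3 -m pendant '[{"rx":0,"ry":0,"rz":0,"tx":0,"ty":1.5,"tz":0,"jaw":5},{"rx":0,"ry":0,"rz":0,"tx":0,"ty":1.5,"tz":0,"jaw":5},{"rx":0,"ry":0,"rz":0,"tx":0,"ty":0,"tz":0,"jaw":5}]' 40
python3 -m pendant '[{"rx":0,"ry":0,"rz":0,"tx":0,"ty":1.5,"tz":0,"jaw":5},{"rx":0,"ry":0,"rz":0,"tx":0,"ty":1.5,"tz":0,"jaw":5},{"rx":0,"ry":0,"rz":0,"tx":0,"ty":0,"tz":0,"jaw":5}]' 40
python3 -m pendant '[{"rx":0,"ry":0,"rz":0,"tx":0,"ty":1.5,"tz":0,"jaw":5},{"rx":0,"ry":0,"rz":0,"tx":0,"ty":1.5,"tz":0,"jaw":5},{"rx":0,"ry":0,"rz":0,"tx":0,"ty":0,"tz":0,"jaw":5},{"rx":0,"ry":0,"rz":0,"tx":0,"ty":0,"tz":0,"jaw":5}]' 40
```

```text
time_s: 19.97
tool_pos: [0.5525, -0.147, 0.0325]
tool_rot: [-179.8, 0.1, -10.0]
force: [-3.2, 10.0, 6.3]
grip_width: 0.0196
time_s: 20.22
tool_pos: [0.5525, -0.1472, 0.0325]
tool_rot: [-179.6, 0.1, -9.9]
force: [-2.5, 13.5, 7.0]
grip_width: 0.0197
time_s: 20.55
tool_pos: [0.5517, -0.1513, 0.0325]
tool_rot: [-179.7, 0.1, -9.9]
force: [-2.2, 11.5, 6.2]
grip_width: 0.0199
```

```bash
python3 -m pendant '[{"rx":0,"ry":0,"rz":0,"tx":0,"ty":1,"tz":0,"jaw":5},{"rx":0,"ry":0,"rz":0,"tx":0,"ty":0,"tz":0,"jaw":5},{"rx":0,"ry":0,"rz":0,"tx":0,"ty":0,"tz":0,"jaw":5}]' 40
python3 -m pendant '[{"rx":0,"ry":0,"rz":0,"tx":0,"ty":1,"tz":0,"jaw":5},{"rx":0,"ry":0,"rz":0,"tx":0,"ty":0,"tz":0,"jaw":5},{"rx":0,"ry":0,"rz":0,"tx":0,"ty":0,"tz":0,"jaw":5},{"rx":0,"ry":0,"rz":0,"tx":0,"ty":0,"tz":0,"jaw":5}]' 40
```

```text
time_s: 20.8
tool_pos: [0.5509, -0.1554, 0.0325]
tool_rot: [-179.9, 0.1, -10.1]
force: [-3.3, 6.4, 6.9]
grip_width: 0.0199
time_s: 21.13
tool_pos: [0.5504, -0.1587, 0.0325]
tool_rot: [180.0, 0.1, -10.1]
force: [-4.6, 2.3, 5.7]
grip_width: 0.0201
```

```bash
python3 -m pendant '[{"rx":0,"ry":0,"rz":0,"tx":0,"ty":0,"tz":0,"jaw":5},{"rx":0,"ry":0,"rz":0,"tx":0,"ty":0,"tz":0,"jaw":5},{"rx":0,"ry":0,"rz":0,"tx":0,"ty":0,"tz":0,"jaw":5}]' 40
cat > m.py <<'E'
from h import *
import sys
X,im,c=cloud("wrist"); cv2.imwrite(f"pics/{sys.argv[1]}.png",im[:,:,::-1]); Z=X[...,2];u,v=np.meshgrid(np.arange(560),np.arange(420))
hsv=cv2.cvtColor(im,cv2.COLOR_RGB2HSV);H,S,V=[hsv[...,i].astype(int) for i in range(3)]
a=np.radians(-10.1); ay=np.array([-np.sin(a),np.cos(a)]); s=X[...,:2]@ay
red=((H<8)|(H>172))&(S>130)
A=red&(u>355)&(u<390)&(v>145)&(v<190)&np.isfinite(Z); B=red&(u>355)&(u<470)&(v>50)&(v<125)&np.isfinite(Z)
o=env.get_obs();print("line",s[A].mean(),"mark",s[B].mean(),"rem mm",1e3*(s[A].mean()-s[B].mean()),"tcp s",o["tool_pos"][:2]@ay,A.sum(),B.sum(),o["tool_pos"],o["force"],o["grip_width"])
y=(H>18)&(H<32)&(S>150)&(Z>.052)&(Z<.064)&(v<115); print("yel mid",np.mean(np.percentile(s[y],[1,99])))
E
python3 m.py w17
```

```text
time_s: 21.38
tool_pos: [0.5503, -0.1587, 0.0325]
tool_rot: [180.0, 0.1, -10.1]
force: [-4.4, 2.4, 6.3]
grip_width: 0.0194
line -0.105586451616105 mark -0.10854917549231743 rem mm 2.9627238762124364 tcp s -0.05976935359330504 197 224 [ 0.55032614 -0.15873818  0.03249949] [-5.27238328  2.69116874  6.44892045] 0.0196224468720715
yel mid -0.10812002538347128
```

View pics/w17.png

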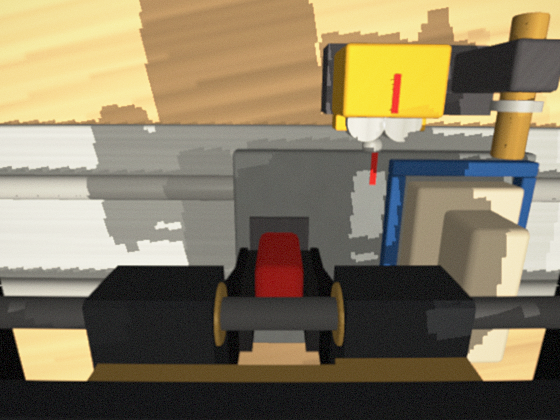

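Roughly 3 mm remain by both the marks and the ball's place between the humps at (365,130) and (400,130). Creeping on.

```bash
python3 -m pendant '[{"rx":0,"ry":0,"rz":0,"tx":0,"ty":1,"tz":0,"jaw":5},{"rx":0,"ry":0,"rz":0,"tx":0,"ty":0,"tz":0,"jaw":5},{"rx":0,"ry":0,"rz":0,"tx":0,"ty":0,"tz":0,"jaw":5}]' 40
python3 -m pendant '[{"rx":0,"ry":0,"rz":0,"tx":0,"ty":1,"tz":0,"jaw":5},{"rx":0,"ry":0,"rz":0,"tx":0,"ty":0,"tz":0,"jaw":5},{"rx":0,"ry":0,"rz":0,"tx":0,"ty":0,"tz":0,"jaw":5}]' 40
python3 m.py w18
```

```text
time_s: 21.68
tool_pos: [0.5499, -0.1609, 0.0325]
tool_rot: [179.9, 0.1, -10.2]
force: [-5.6, 1.1, 6.7]
grip_width: 0.0198
time_s: 21.93
tool_pos: [0.5498, -0.1617, 0.0325]
tool_rot: [179.9, 0.1, -10.2]
force: [-4.6, 0.0, 6.5]
grip_width: 0.0199
line -0.10855606362509508 mark -0.10855057543051652 rem mm -0.005488194578559535 tcp s -0.06278299126874659 202 220 [ 0.54978946 -0.16170366  0.03249264] [-5.00779062  1.75341888  6.45971422] 0.01972271621077859
yel mid -0.10811000578254532
```

```bash
python3 -m pendant '[{"rx":0,"ry":0,"rz":0,"tx":0,"ty":0,"tz":0,"jaw":5},{"rx":0,"ry":0,"rz":0,"tx":0,"ty":0,"tz":0,"jaw":5},{"rx":0,"ry":0,"rz":0,"tx":0,"ty":0,"tz":0,"jaw":5},{"rx":0,"ry":0,"rz":0,"tx":0,"ty":0,"tz":0,"jaw":5},{"rx":0,"ry":0,"rz":0,"tx":0,"ty":0,"tz":0,"jaw":5},{"rx":0,"ry":0,"rz":0,"tx":0,"ty":0,"tz":0,"jaw":5},{"rx":0,"ry":0,"rz":0,"tx":0,"ty":0,"tz":0,"jaw":5},{"rx":0,"ry":0,"rz":0,"tx":0,"ty":0,"tz":0,"jaw":5}]' 40
python3 m.py w19
python3 - <<'E'
from h import *
for n in("scene","side"):
    X,im,c=cloud(n); cv2.imwrite(f"pics/{n}9.png",im[:,:,::-1])
E
```

```text
time_s: 22.65
tool_pos: [0.5498, -0.1617, 0.0325]
tool_rot: [179.9, 0.1, -10.2]
force: [-5.1, 0.5, 6.0]
grip_width: 0.02
line -0.10857885021354008 mark -0.10853646579503634 rem mm -0.042384418503738086 tcp s -0.06279963452048944 201 219 [ 0.54978866 -0.16172042  0.03249937] [-3.87684791  1.21017374  7.3290675 ] 0.019850697026434234
yel mid -0.1081225953944607
```

View pics/w19.png

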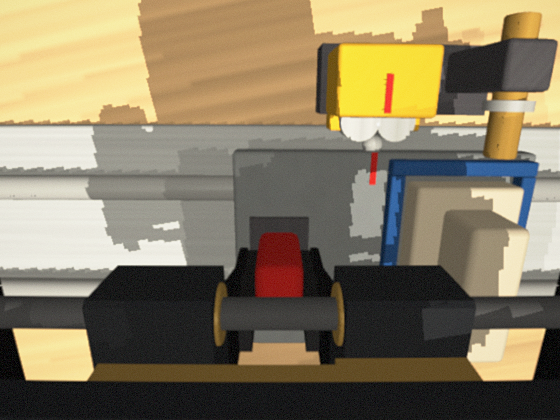

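View pics/scene9.png

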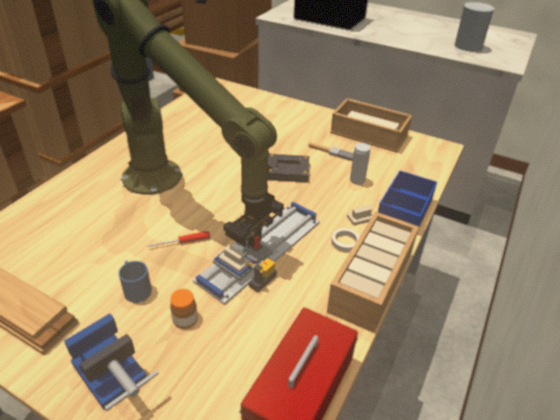

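The ball sits between the humps, with the red line level with the mark (0.0 mm along the slide). The tile is in the nest, the handle is gripped, and the bystanders look untouched. Handing in.

```bash
python3 -c "
from cell import env
print(env.sign_off()); o=env.get_obs(); print(o['time_s'],o['tool_pos'],o['grip_width'],o['force'])"
```

```text
the job is handed in; nothing more can be done
None
the job is handed in; nothing more can be done
```

The job is handed in at about 23 s of the 64 s. The tile is in the nest and the carriage is in the notch, with the arm still gripping the red handle. `sign_off` gave no verdict, and the state could not be read after it, so everything below was measured before.

- **Tile:** after I let go, it lay about 1 mm from the nest's centre, with its slab top at 0.057 m against 0.058 m for fully seated. I did not re-measure it after the slide; the last pictures show it still in the nest.
- **Carriage:** its red line was level with the bracket's red mark to about 0.05 mm. The middle of the yellow block suggests the notch is 0.4 mm off that mark. The force along the slide was close to zero.
- **Handle:** the jaws read 19.9 mm on the 20 mm block, at a 40 N grip setting. The wrist also read about 4–5 N sideways and 6–7 N upwards.
- **Bystanders:** none looked moved in the last scene view; I did not measure them.

**A check that disagreed:** the fingertips sit about 26 mm above the reported TCP height, not 14 mm below it as stated. My first pinch therefore closed above the rib, touching nothing. The wrist and scene pictures showed this, and I used the corrected height from then on.

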